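Stop the levelling table rocking

ROBOT

A 6-joint arm with a two-finger parallel gripper is mounted at the origin on a cart in front of the work surface, level with it; the furniture and walls round the work are solid. World frame = base frame: x ahead of the robot, y to its left, z up, the work surface at z = 0. Lengths are in mm, angles in degrees, forces in N, time in s.
With the tool pointing down it reaches from about 350 to 850 mm from the base axis. Payload 8.1 kg.
Tool frame: the origin (TCP) lies at the very end of the fingers, on their centre line; the grasp point (between the pads) lies 19 mm behind it (tcp_to_grasp is the distance from the TCP to the grasp point, in mm); z points along the fingers, x is the direction in which the jaws open and shut, and the axes are right-handed (so a half turn about z gives the same grasp; the last joint's range is limited). The gripper opens to 85 mm and grips with 20 to 120 N. Pads are 22 mm wide; open, the fingers measure 114 mm over their backs; the gripper's body (76 mm by 85 mm) begins 54 mm behind the grasp point. The pads swing forward as they close: fully open they stand 13 mm farther back than shut.
Start: joints at [-4.893, 7.471, 85.268, -0, 87.261, -4.893], TCP at [600.004, 0.022, 205.292] pointing down, gripper open.
Joint ranges: [-169.43, 169.43], [-51.17, 129.36], [1.28, 143.12], [-76.62, 256.62], [0, 156.53], [-152.29, 152.29]. Speed limits (degrees/s): [136.94, 136.94, 159.86, 180, 180, 180].

INTERFACE

Orientations are given as [roll, pitch, yaw] about the fixed x, y, z axes, in that order (R = Rz(yaw) Ry(pitch) Rx(roll)).
In Python, from bench import * gives the robot as it stands. The module is installed in compiled form; this text tells all that it offers.
- The arm moves only by the tool apply_moves, never from a script. Its argument "targets" is text: rows parted by semicolons, each of 7 numbers parted by spaces: the turn, a rotation vector about the tool's x, y, z in rad, then the shift along the tool's x, y, z in cm, then the finger opening in cm, from 0 to 8.54. A call has exactly 5 rows; each row is the pose to reach, as a shift and turn from the pose commanded when the call began, along the tool's axes at that moment; what a row does not reach only later rows make up. A row lasts 1/10 s, in which the tool goes at most 50 mm and 8.59 degrees, less where a joint would pass 70% of its speed; a pose out of reach is approached as far as the arm can. A call with a gripper value outside its range is refused whole. The fingers move at their own pace and stop on an object; "force" is the grip in N (left out, the last holds). Time passes only in rows, so rows that repeat a pose let the fingers close, or fill a call up. It gives the time, the measured TCP pose, the force and the opening at its end, in the units of the state.
- sense(): the state, without advancing time (a new reading comes with each control period).
- snapshot(name): name is "scene" or "side" or "wrist"; returns the picture (400x640x3 uint8, red, green, blue); there is no depth.
- camera_model(name): a dict with "fx", "fy", "cx", "cy" (pixels), "k1" (the pictures are not rectified: a ray, as slopes to the right and down, at radius r is drawn at 1 + k1 r^2 times it, then the intrinsics apply), "position" and "attitude" of the camera in the world; the wrist camera has in their place "T_tool_cam" (4x4, takes a point from camera to tool coordinates, whose origin is the TCP and whose axes are the tool frame's). Camera axes: x right, y up, looking along -z (the intrinsics and any distortion apply to the point x, -y, -z); pixel columns grow to the right and rows downward; lengths in mm; the calibration is good to about 2 mm. A picture is of the moment at which its call begins: read the wrist's pose just before it. camera_model takes no time and is no camera call.
- hand_in(): hands the job in, once; it reports no verdict.
Trained networks look in the newest picture that a camera, given by its name, has taken for a name from the list of things; names that differ only in an ending like _2 or _b are one class to them, and where a whole thing is asked for, a point or a joint stands for the part that bears it (a point fixed in the world has none). Each returns a list of dicts, best first, with "confidence" (0 to 1); they miss things now and then, are a little off and sometimes report something else, mostly with a low value. They report only what shows in the picture. A call takes as long as a camera call.
- recognise(camera, query): "at" ([row, column] in pixels, amid what is visible of it).
- place_of(camera, query): "at" ([row, column] in pixels: a listed point, or the origin of a listed thing).
The state is a dict: "time": time; "joint_pos": joint angles; "qd": joint speeds; "joint_efforts": joint torques, N m; "tool_pos": TCP position; "tcp_rot": TCP orientation; "ft_force": force on the tool from outside, world axes, zero at the start; "wrist_torque": the same for the moment, N m; "finger_gap": finger opening in mm.
Only numpy, scipy, OpenCV 4.12 (cv2) and the standard library are available. Lean on these libraries where they do the work, as an engineer would, in place of code of your own. Each camera call takes 0.05 s, during which the arm holds its last target. There are 200 camera calls.

TASK

The levelling table under the petri dish rocks because one of its four feet hangs clear of its seat. Press the round steel spots on its corners gently, one after another, to find the corner that gives; then turn the knob of that corner's foot anticlockwise just far enough to take up the play, touching no other foot's setting. Finally press that corner again, and after it a neighbouring corner, to show that the table stays level, and leave the dish standing in the middle and the things round about where they are.

Things in the scene. Friction and masses are not known exactly. Their poses are not given: they have to be found in the camera images.
- deck: the levelling table: loose square aluminium plate 172 x 172 x 10 mm, about 1 kg, level at the start on four square feet 16 mm wide, 50 mm from its centre in x and in y. Origin at the centre of the plate's underside, about 25 mm above the trolley top; z up, x and y along the edges. Three corners are firm; one, any of the four, sinks when pressed with more than 2 to 3 N and comes back when let go.
- base: fixed grey plastic frame round the table, 191 mm square, 27 mm high, about 3 mm clear of the plate; origin under its centre. In it, hidden, are the seats of the four feet. One seat is worn 1.8 to 3.4 mm low, so its foot hangs clear by that much; the corner spot above sinks about 1.4 times as far until the foot meets the seat.
- corner_a: round steel press spot, 15 mm across, 3 mm high, on top of the table's +x +y corner, at (78, 78) mm in the table's frame; origin at the centre of its underside, its top 3 mm higher. Press here with a closed gripper, about 6 N; never more than 25 N.
- knob_a_top (a point): centre of the top of the black wing knob of the +x +y foot, at (50, 50) mm in the table's frame. The wing is 26 mm long (the point's x axis), 10 mm thick (its y axis, grip across this) and 24 mm high below this point, on a round collar 26 mm across and 5 mm high. It turns about the vertical.
- knob_a (a joint): turn of the +x +y knob in rad, 0 (start, wing pointing outward along the table's diagonal, turned 0.57 rad clockwise from it) to 1.6; grows anticlockwise seen from above. Each rad screws the foot below it 3 mm further down. It stays where it is left; turning takes about 0.06 N m.
- corner_b: round steel press spot, 15 mm across, 3 mm high, on top of the table's +x -y corner, at (78, -78) mm in the table's frame; origin at the centre of its underside, its top 3 mm higher. Press here with a closed gripper, about 6 N; never more than 25 N.
- knob_b_top (a point): centre of the top of the black wing knob of the +x -y foot, at (50, -50) mm in the table's frame. The wing is 26 mm long (the point's x axis), 10 mm thick (its y axis, grip across this) and 24 mm high below this point, on a round collar 26 mm across and 5 mm high. It turns about the vertical.
- knob_b (a joint): turn of the +x -y knob in rad, 0 (start, wing pointing outward along the table's diagonal, turned 0.57 rad clockwise from it) to 1.6; grows anticlockwise seen from above. Each rad screws the foot below it 3 mm further down. It stays where it is left; turning takes about 0.06 N m.
- corner_c: round steel press spot, 15 mm across, 3 mm high, on top of the table's -x -y corner, at (-78, -78) mm in the table's frame; origin at the centre of its underside, its top 3 mm higher. Press here with a closed gripper, about 6 N; never more than 25 N.
- knob_c_top (a point): centre of the top of the black wing knob of the -x -y foot, at (-50, -50) mm in the table's frame. The wing is 26 mm long (the point's x axis), 10 mm thick (its y axis, grip across this) and 24 mm high below this point, on a round collar 26 mm across and 5 mm high. It turns about the vertical.
- knob_c (a joint): turn of the -x -y knob in rad, 0 (start, wing pointing outward along the table's diagonal, turned 0.57 rad clockwise from it) to 1.6; grows anticlockwise seen from above. Each rad screws the foot below it 3 mm further down. It stays where it is left; turning takes about 0.06 N m.
- corner_d: round steel press spot, 15 mm across, 3 mm high, on top of the table's -x +y corner, at (-78, 78) mm in the table's frame; origin at the centre of its underside, its top 3 mm higher. Press here with a closed gripper, about 6 N; never more than 25 N.
- knob_d_top (a point): centre of the top of the black wing knob of the -x +y foot, at (-50, 50) mm in the table's frame. The wing is 26 mm long (the point's x axis), 10 mm thick (its y axis, grip across this) and 24 mm high below this point, on a round collar 26 mm across and 5 mm high. It turns about the vertical.
- knob_d (a joint): turn of the -x +y knob in rad, 0 (start, wing pointing outward along the table's diagonal, turned 0.57 rad clockwise from it) to 1.6; grows anticlockwise seen from above. Each rad screws the foot below it 3 mm further down. It stays where it is left; turning takes about 0.06 N m.
- dish: small clear petri dish, 60 mm across and 15 mm high, standing loose on the middle of the table; origin at the centre of its underside
- strip_pot: bystander: small round pot with black cap, 43 mm across, 87 mm high, origin under its centre
- coverslip_box: bystander: square box 52 x 52 x 23 mm, blue lid, origin under its centre
- dropper: bystander: brown dropper bottle 33 mm across, 91 mm high, origin under its centre

How it is judged:
By the outcome, as a careful person would: the job done as asked, in the order asked, and still so for the second after the job is handed in, with the robot touching nothing.
It also fails if it takes over 67 s, if anything falls off the work surface, if the arm or the gripper's body presses on something with over 40 N, if the wrist force passes 120 N, or if a joint passes its speed limit or range.

## Working session

There is one attempt and no reset: what is moved stays moved. The work goes in short steps, Python scripts to look and compute and a tool call to move; the robot and the scene stay as the last step left them, time stands still between calls to the robot, and variables do not carry over. Pictures are saved under pics/ and viewed, about 8 in all and at most 12, crops included, and the job is handed in when it is done.

Besides the shell and the picture viewer there is one more tool, called after "Emit:" by a JSON object that holds its "method" and its "body". apply_moves: Moves the arm, as the interface text tells. Its arguments: {"type":"object","properties":{"targets":{"type":"string"},"force":{"type":"number"}},"required":["targets"]}

```bash
mkdir -p pics; python3 - <<'E'
from bench import *
import cv2
s=sense(); print(s)
for c in ["scene","wrist"]:
    im=snapshot(c); cv2.imwrite(f"pics/{c}0.png",im[:,:,::-1])
    m=camera_model(c); print(c,m)
    for q in ["deck","corner_a","knob_a_top","dish"]:
        print(q,[(round(d["confidence"],2),[round(float(x),1) for x in d["at"]]) for d in place_of(c,q)])
E
```

```text
{'time': 0.0, 'joint_pos': array([-4.89123270e+00,  7.51341898e+00,  8.53289413e+01, -1.79983694e-04,
        8.72627163e+01, -4.89278472e+00]), 'qd': array([-0.08195007, -0.04136995, -0.00758381, -0.01157361, -0.01018852,
       -0.0536122 ]), 'joint_efforts': array([-1.90700346e-03, -5.69404185e+01, -5.00557995e+01, -2.19391650e-04,
        1.44415747e-02,  7.24149572e-05]), 'tool_pos': array([5.99401373e+02, 9.14705888e-02, 2.04265336e+02]), 'tcp_rot': array([-1.79991217e+02,  1.04709058e-01,  1.56880675e-03]), 'ft_force': array([ 0.12510987, -0.85086389,  0.11182358]), 'wrist_torque': array([0.02482397, 0.00603217, 0.01533345]), 'finger_gap': 85.5514979969367}
scene {'fx': 505.83576562315517, 'fy': 505.83576562315517, 'cx': 323.1161959532668, 'cy': 203.39748515204946, 'k1': -0.12232472840460097, 'position': array([ -30.62977886, -883.31997892,  645.17693624]), 'attitude': array([ 60.17749764,   1.15484703, -35.51463579])}
deck [(0.72, [205.1, 302.0])]
corner_a [(0.57, [215.7, 341.4]), (0.49, [222.9, 281.5])]
knob_a_top [(0.55, [180.5, 315.9])]
dish [(0.84, [198.4, 304.5])]
wrist {'fx': 299.73488028382445, 'fy': 299.73488028382445, 'cx': 318.0103391342627, 'cy': 203.79894272877598, 'k1': -0.03864152114566192, 'T_tool_cam': array([[ 9.99999629e-01,  5.04568392e-05, -8.60431154e-04,
        -1.07335774e+00],
       [-2.10180663e-04, -9.53873122e-01, -3.00209966e-01,
        -7.65093219e+01],
       [-8.35889796e-04,  3.00210036e-01, -9.53872757e-01,
        -1.68880569e+02],
       [ 0.00000000e+00,  0.00000000e+00,  0.00000000e+00,
         1.00000000e+00]])}
deck []
corner_a [(0.66, [234.5, 314.8]), (0.61, [190.0, 189.8]), (0.59, [57.3, 225.3]), (0.57, [110.0, 364.7])]
knob_a_top [(0.77, [128.1, 331.5]), (0.57, [236.4, 317.0])]
dish [(0.65, [152.9, 274.4])]
```

View pics/wrist0.png

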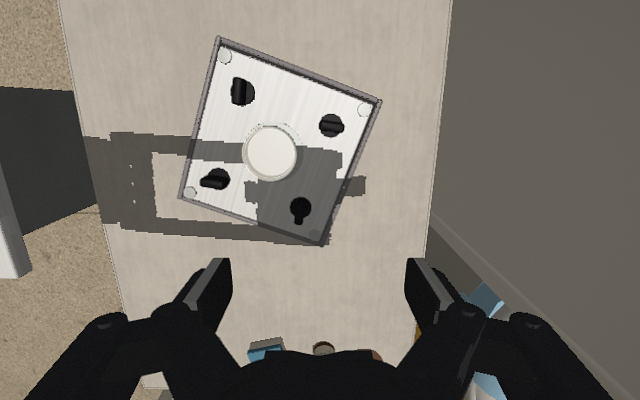

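View pics/scene0.png

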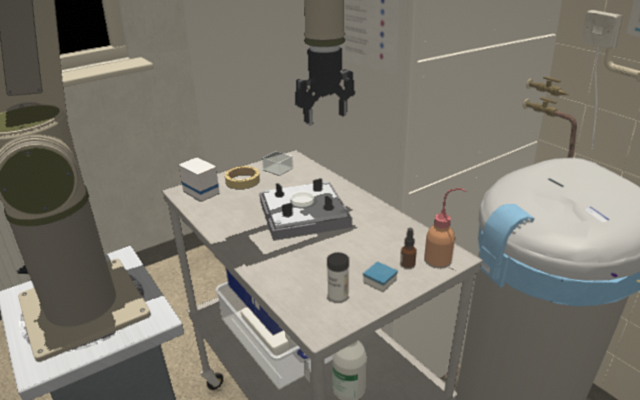

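The wrist picture shows the table with press spots near (row, col) (56,225), (110,364), (235,315) and (190,190). Its knobs are near (92,240), (125,331), (208,300) and (180,215), and the dish is near (152,270). The bystanders (pot, box, dropper) are at the near-right of the scene view, away from the work.

```bash
cat > h.py <<'E'
from bench import *
import numpy as np, cv2
from scipy.spatial.transform import Rotation as R
from scipy.optimize import least_squares
def T(s):
    M=np.eye(4); M[:3,:3]=R.from_euler('xyz',s['tcp_rot'],degrees=True).as_matrix(); M[:3,3]=s['tool_pos']; return M
def campose(c,s):
    m=camera_model(c)
    if c=="wrist": return m,T(s)@m["T_tool_cam"]
    M=np.eye(4); M[:3,:3]=R.from_euler('xyz',m['attitude'],degrees=True).as_matrix(); M[:3,3]=m['position']; return m,M
def proj(c,s,P):
    m,M=campose(c,s); p=(np.atleast_2d(P)-M[:3,3])@M[:3,:3]
    u=np.c_[p[:,0],-p[:,1]]/(-p[:,2:]); r2=(u**2).sum(1,keepdims=True); u=u*(1+m['k1']*r2)
    return np.c_[m['fy']*u[:,1]+m['cy'], m['fx']*u[:,0]+m['cx']]
def ray(c,s,at,z):
    f=lambda q: (proj(c,s,[q[0],q[1],z])[0]-at)
    return least_squares(f,[600,0]).x
SP=np.array([[78,78],[78,-78],[-78,-78],[-78,78]])
def pts(x,y,th,XY,z):
    c,s_=np.cos(th),np.sin(th); P=XY@np.array([[c,s_],[-s_,c]])+[x,y]
    return np.c_[P,np.full(len(XY),z)]
def look(c,q): return [(d["confidence"],np.array(d["at"],float)) for d in place_of(c,q)]
def rnd(a): return np.round(np.asarray(a,float),1).tolist()
E
python3 - <<'E'
from h import *
s=sense(); im=snapshot("wrist")
C=[a for _,a in look("wrist","corner_a")]; K=[a for _,a in look("wrist","knob_a_top")]; D=look("wrist","dish")
W=[ray("wrist",s,a,35) for a in C]
print([rnd(w) for w in W],[rnd(ray("wrist",s,a,64)) for a in K],[rnd(ray("wrist",s,a,35)) for _,a in D])
W=np.array(W)
c0=W.mean(0)
def res(p):
    q=proj("wrist",s,pts(*p,SP,35)); return np.array([np.linalg.norm(q-a,axis=1).min() for a in C])
best=min((least_squares(res,[*c0,t]) for t in np.radians([-40,-20,0,20,40])),key=lambda r:r.cost)
x,y,t=best.x; print(rnd([x,y,np.degrees(t)]),rnd(best.fun))
print("spots",rnd(pts(x,y,t,SP,38))); KN=SP*50/78; print("knobs",rnd(pts(x,y,t,KN,64)))
# refine with edges: draw overlay
v=im[:,:,::-1].copy()
for a in np.r_[proj("wrist",s,pts(x,y,t,SP,38)),proj("wrist",s,pts(x,y,t,KN,64)),proj("wrist",s,pts(x,y,t,SP*86/78,35))]: cv2.circle(v,(int(round(a[1])),int(round(a[0]))),2,(0,0,255),-1)
cv2.imwrite("pics/ov1.png",cv2.resize(v[20:270,150:410],None,fx=2.3,fy=2.3,interpolation=cv2.INTER_CUBIC))
q=proj("scene",s,pts(x,y,t,SP,35)); print("scene check",rnd(q))
E
```

```text
[[503.7, 131.0], [595.3, -69.8], [447.3, -17.7], [647.1, 76.6]] [[613.0, 59.1]] [[546.0, 32.6], [502.6, 132.4]]Traceback (most recent call last):
  File "<stdin>", line 10, in <module>
  File "<stdin>", line 10, in <genexpr>
    return func(*args, **kwargs)
    result = trf(vector_fun.fun, vector_fun.jac, x0, f0, J0, lb, ub, ftol, xtol,
                 gtol, max_nfev, x_scale, loss_function, tr_solver,
                 tr_options.copy(), verbose, callback=callback_wrapped)
    return trf_no_bounds(
        fun, jac, x0, f0, J0, ftol, xtol, gtol, max_nfev, x_scale,
        loss_function, tr_solver, tr_options, verbose, callback=callback)
    J = jac(x)
    self._update_jac()
    ~~~~~~~~~~~~~~~~^^
    self.J = self.jac_wrapped(xp_copy(self.x), f0=self.f)
             ~~~~~~~~~~~~~~~~^^^^^^^^^^^^^^^^^^^^^^^^^^^^
    J, dct = approx_derivative(
             ~~~~~~~~~~~~~~~~~^
        self.fun,
        ^^^^^^^^^
    ...<2 lines>...
        **self.finite_diff_options,
        ^^^^^^^^^^^^^^^^^^^^^^^^^^^
    )
    ^
    J, _nfev = _dense_difference(fun_wrapped, x0, f0, h,
               ~~~~~~~~~~~~~~~~~^^^^^^^^^^^^^^^^^^^^^^^^
                             use_one_sided, method,
                             ^^^^^^^^^^^^^^^^^^^^^^
                             mf)
                             ^^^
    df = [f_eval - f0 for f_eval in f_evals]
                                    ^^^^^^^
    f = np.atleast_1d(self.fun(x, *self.args, **self.kwargs))
                      ~~~~~~~~^^^^^^^^^^^^^^^^^^^^^^^^^^^^^^
    return np.atleast_1d(self.fun(x))
                         ~~~~~~~~^^^
    return self.f(x, *self.args, **self.kwargs)
           ~~~~~~^^^^^^^^^^^^^^^^^^^^^^^^^^^^^^
  File "<stdin>", line 9, in res
  File "h.py", line 12, in proj
    m,M=campose(c,s); p=(np.atleast_2d(P)-M[:3,3])@M[:3,:3]
        ~~~~~~~^^^^^
  File "h.py", line 8, in campose
    m=camera_model(c)
ValueError: time passes only in moves, steps and waits
```

```bash
sed -i 's/^def T(s)/from functools import lru_cache\ncamera_model=lru_cache(None)(camera_model)\ndef T(s)/' h.py
python3 - <<'E'
from h import *
s=sense(); im=snapshot("wrist")
C=[a for _,a in look("wrist","corner_a")]
C=C[:4]; print(rnd(C))
g=cv2.cvtColor(im,cv2.COLOR_RGB2GRAY)
W=np.array([ray("wrist",s,a,35) for a in C]); c0=W.mean(0)
def res(p):
    q=proj("wrist",s,pts(*p,SP,35)); d=q[None]-np.array(C)[:,None]; i=np.linalg.norm(d,axis=2).argmin(1)
    return d[np.arange(len(C)),i].ravel()
best=min((least_squares(res,[*c0,t]) for t in np.radians([-40,-20,0,20,40])),key=lambda r:r.cost)
x,y,t=best.x; print(rnd([x,y,np.degrees(t)]),rnd(best.fun))
print("spots",rnd(pts(x,y,t,SP,38))); KN=SP*50/78; print("knobs",rnd(pts(x,y,t,KN,64)))
v=im[:,:,::-1].copy(); v=cv2.resize(v,None,fx=3,fy=3,interpolation=cv2.INTER_CUBIC)
for a in np.r_[proj("wrist",s,pts(x,y,t,SP,38)),proj("wrist",s,pts(x,y,t,KN,64)),proj("wrist",s,pts(x,y,t,SP*86/78,35))]: cv2.circle(v,(int(round(3*a[1]+1)),int(round(3*a[0]+1))),2,(0,0,255),-1)
cv2.imwrite("pics/ov1.png",v[60:660,500:1200][:600])
snapshot("scene"); print("scene check",rnd(proj("scene",s,pts(x,y,t,SP,35))),[rnd(a) for _,a in look("scene","corner_a")], rnd(proj("scene",s,[[x,y,25]])))
E
```

```text
[[233.7, 315.8], [56.5, 223.1], [109.7, 367.5], [191.5, 192.8]]
[550.3, 30.8, -19.8] [0.3, 0.6, -0.3, 2.7, -0.9, -2.5, 1.0, -0.8]
spots [[650.1, 77.7, 38.0], [597.3, -69.1, 38.0], [450.5, -16.2, 38.0], [503.4, 130.6, 38.0]]
knobs [[614.3, 60.9, 64.0], [580.4, -33.2, 64.0], [486.3, 0.7, 64.0], [520.2, 94.7, 64.0]]
scene check [[181.9, 326.2], [210.8, 344.4], [221.4, 279.6], [190.6, 267.5]] [[224.0, 281.3], [214.1, 342.2]] [[203.8, 304.6]]
```

View pics/ov1.png

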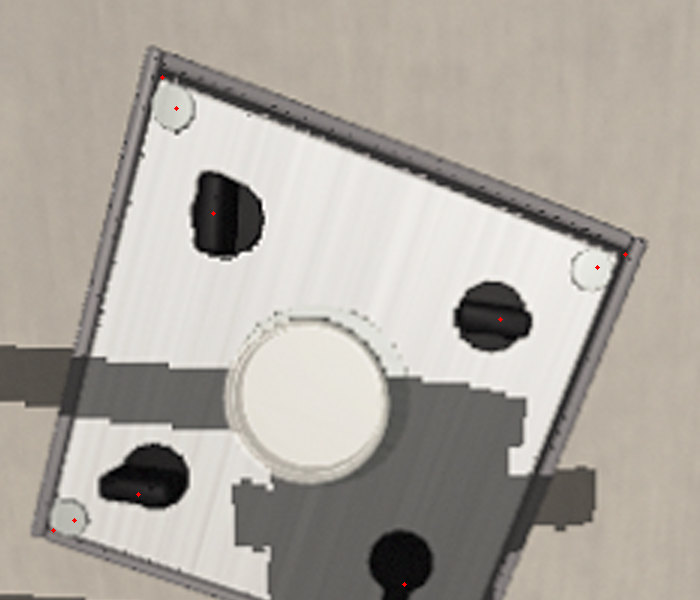

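The overlay is consistent with the plate. The fitted centre sits about 1.5 mm too far in +x, so I take (548.8, 30.8) with yaw −19.8°. Next I go above the near-right spot at (596, −69) with the gripper closed.

Emit:
{"method": "apply_moves", "body": {"targets": "0 0 0 -0.2 3.5 3 0; 0 0 0 -0.4 6.9 7 0; 0 0 0 -0.4 6.9 11 0; 0 0 0 -0.4 6.9 14 0; 0 0 0 -0.4 6.9 14.5 0", "force": 40}}

```text
time: 1.4
tool_pos: [592.2, -68.6, 55.2]
tcp_rot: [-179.9, 0.5, -0.0]
ft_force: [0.2, 0.1, -1.0]
finger_gap: 12.3
```

Emit:
{"method": "apply_moves", "body": {"targets": "0 0 0 0 0 0 0; 0 0 0 0 0 0 0; 0 0 0 0 0 0.5 0; 0 0 0 0 0 1 0; 0 0 0 0 0 1 0"}}

```text
time: 1.9
tool_pos: [595.9, -68.8, 50.2]
tcp_rot: [180.0, 0.0, 0.0]
ft_force: [-0.1, -0.5, -0.4]
finger_gap: -0.2
```

```bash
python3 - <<'E'
from h import *
for i in range(4):
    s=sense(); print(rnd(s['tool_pos']),rnd(s['ft_force']),rnd(s['tcp_rot']),s['time'])
    im=snapshot("wrist")
cv2.imwrite("pics/w2.png",im[:,:,::-1])
s=sense()
for q in["corner_a","knob_a_top"]: print(q,[(round(c,2),rnd(a),rnd(ray("wrist",s,a,35 if q[0]=='c' else 64))) for c,a in look("wrist",q)])
E
```

```text
[595.9, -68.8, 50.2] [-0.1, -0.5, -0.4] [180.0, 0.0, 0.0] 1.9
[595.9, -68.8, 50.2] [0.3, -0.1, -0.5] [-180.0, 0.0, 0.0] 1.95
[596.0, -68.9, 50.4] [0.1, 0.4, -0.2] [-180.0, -0.0, 0.0] 2.0
[596.1, -68.9, 50.5] [-1.0, -0.8, 0.7] [180.0, -0.0, 0.0] 2.05
corner_a [(0.89, [149.7, 83.0], [448.2, -15.0]), (0.85, [232.7, 319.8], [596.4, -70.6])]
knob_a_top []
```

View pics/w2.png

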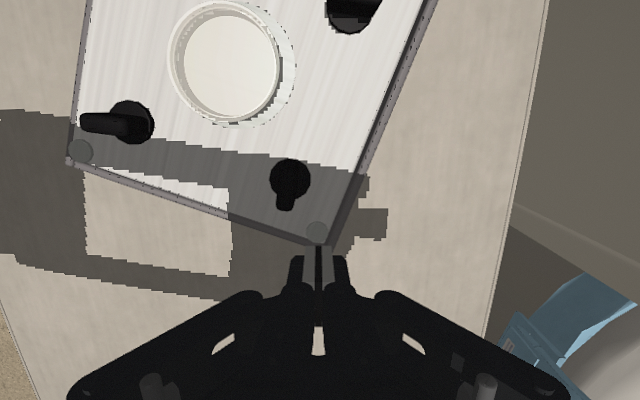

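The spot shows at (231,316), just under the fingertips, and the network's points agree with the fit to about 1 mm. Position readings are good to about 0.2 mm. I descend gently.

Emit:
{"method": "apply_moves", "body": {"targets": "0 0 0 0 0 0.6 0; 0 0 0 0 0 1.05 0; 0 0 0 0 0 1.15 0; 0 0 0 0 0 1.2 0; 0 0 0 0 0 1.2 0"}}

```text
time: 2.7
tool_pos: [595.9, -69.0, 38.1]
tcp_rot: [-180.0, 0.0, 0.0]
ft_force: [0.3, 0.6, 0.3]
finger_gap: 0.1
```

Emit:
{"method": "apply_moves", "body": {"targets": "0 0 0 0 0 0.02 0; 0 0 0 0 0 0.04 0; 0 0 0 0 0 0.05 0; 0 0 0 0 0 0.05 0; 0 0 0 0 0 0.05 0"}}

```text
time: 3.2
tool_pos: [596.0, -69.0, 37.8]
tcp_rot: [180.0, -0.0, -0.0]
ft_force: [0.5, 0.1, -0.3]
finger_gap: 0.2
```

Emit:
{"method": "apply_moves", "body": {"targets": "0 0 0 0 0 0.02 0; 0 0 0 0 0 0.04 0; 0 0 0 0 0 0.06 0; 0 0 0 0 0 0.06 0; 0 0 0 0 0 0.06 0"}}

```text
time: 3.7
tool_pos: [596.0, -69.0, 37.2]
tcp_rot: [-180.0, 0.0, -0.0]
ft_force: [0.5, 0.5, -0.8]
finger_gap: 0.2
```

Emit:
{"method": "apply_moves", "body": {"targets": "0 0 0 0 0 0.02 0; 0 0 0 0 0 0.04 0; 0 0 0 0 0 0.05 0; 0 0 0 0 0 0.05 0; 0 0 0 0 0 0.05 0"}}

```text
time: 4.2
tool_pos: [596.0, -69.0, 36.7]
tcp_rot: [180.0, 0.0, 0.0]
ft_force: [-0.2, 0.0, -0.1]
finger_gap: -0.0
```

Emit:
{"method": "apply_moves", "body": {"targets": "0 0 0 0 0 0.03 0; 0 0 0 0 0 0.06 0; 0 0 0 0 0 0.08 0; 0 0 0 0 0 0.08 0; 0 0 0 0 0 0.08 0"}}

```text
time: 4.7
tool_pos: [596.0, -69.0, 35.9]
tcp_rot: [-180.0, -0.0, 0.0]
ft_force: [0.2, 0.5, -0.2]
finger_gap: 0.3
```

Emit:
{"method": "apply_moves", "body": {"targets": "0 0 0 0 0 0.03 0; 0 0 0 0 0 0.06 0; 0 0 0 0 0 0.06 0; 0 0 0 0 0 0.06 0; 0 0 0 0 0 0.06 0"}}

```text
time: 5.2
tool_pos: [596.0, -69.0, 35.3]
tcp_rot: [-180.0, -0.0, 0.0]
ft_force: [0.2, -0.8, 0.3]
finger_gap: -0.1
```

```bash
python3 - <<'E'
from h import *
s=sense(); print(rnd(s['tool_pos']),rnd(s['ft_force']))
im=snapshot("wrist"); sd=snapshot("side"); m=campose("side",s)[0]; print(m['position'],m['attitude'])
p=proj("side",s,[s['tool_pos']])[0]; q=proj("wrist",s,[s['tool_pos']])[0]; print(p,q)
def crop(v,p,w=100,h=75):
    r=int(np.clip(p[0]-h/2,0,400-h)); c=int(np.clip(p[1]-w/2,0,640-w)); return cv2.resize(v[r:r+h,c:c+w],(400,300),interpolation=cv2.INTER_CUBIC)
cv2.imwrite("pics/c3.png",np.hstack([crop(im,q-[10,0]),crop(sd,p)])[:,:,::-1])
E
```

```text
[596.0, -69.0, 35.3] [0.2, -0.8, 0.3]
[ 487.60616668 -725.79121415  573.89823438] [51.667099   -0.70551692 -4.08598919]
[207.99943384 350.77491545] [240.06079685 319.50106659]
```

View pics/c3.png

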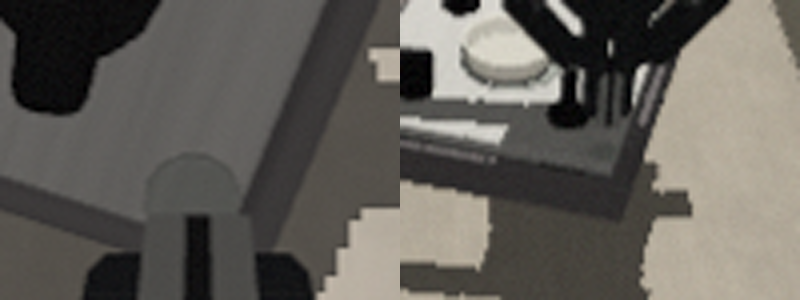

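The fingertips are still visibly above the spot. The TCP projects onto the spot itself (side crop centre), but the tip edge is about 7 px higher, so the shut tips seem to end roughly 10 mm or more short of the nominal TCP. I keep descending carefully, watching force.

Emit:
{"method": "apply_moves", "body": {"targets": "0 0 0 0 0 0.2 0; 0 0 0 0 0 0.4 0; 0 0 0 0 0 0.5 0; 0 0 0 0 0 0.55 0; 0 0 0 0 0 0.6 0"}}

```text
time: 5.8
tool_pos: [596.0, -69.0, 29.2]
tcp_rot: [-180.0, 0.0, -0.0]
ft_force: [-0.0, 0.4, -0.7]
finger_gap: -0.3
```

Emit:
{"method": "apply_moves", "body": {"targets": "0 0 0 0 0 0.03 0; 0 0 0 0 0 0.06 0; 0 0 0 0 0 0.08 0; 0 0 0 0 0 0.1 0; 0 0 0 0 0 0.1 0"}}

```text
time: 6.3
tool_pos: [596.0, -69.0, 28.3]
tcp_rot: [180.0, -0.0, -0.0]
ft_force: [0.7, -0.3, -0.3]
finger_gap: 0.0
```

Emit:
{"method": "apply_moves", "body": {"targets": "0 0 0 0 0 0.03 0; 0 0 0 0 0 0.06 0; 0 0 0 0 0 0.08 0; 0 0 0 0 0 0.1 0; 0 0 0 0 0 0.1 0"}}

```text
time: 6.8
tool_pos: [596.0, -69.0, 27.3]
tcp_rot: [-180.0, 0.0, -0.0]
ft_force: [-0.1, 0.2, 0.4]
finger_gap: 0.2
```

Emit:
{"method": "apply_moves", "body": {"targets": "0 0 0 0 0 0.03 0; 0 0 0 0 0 0.06 0; 0 0 0 0 0 0.06 0; 0 0 0 0 0 0.06 0; 0 0 0 0 0 0.06 0"}}

```text
time: 7.3
tool_pos: [596.0, -69.0, 26.7]
tcp_rot: [180.0, -0.0, 0.0]
ft_force: [0.2, 0.3, 0.4]
finger_gap: -0.1
```

```bash
python3 - <<'E'
from h import *
s=sense(); print(rnd(s['tool_pos']),rnd(s['ft_force']))
im=snapshot("wrist"); sd=snapshot("side")
p=proj("side",s,[s['tool_pos']])[0]; q=proj("wrist",s,[s['tool_pos']])[0]; print(p,q)
def crop(v,p,w=100,h=75):
    r=int(np.clip(p[0]-h/2,0,400-h)); c=int(np.clip(p[1]-w/2,0,640-w)); return cv2.resize(v[r:r+h,c:c+w],(400,300),interpolation=cv2.INTER_CUBIC)
cv2.imwrite("pics/c4.png",np.hstack([crop(im,q-[10,0]),crop(sd,[208,350.8])])[:,:,::-1])
E
```

```text
[596.0, -69.0, 26.7] [0.2, 0.3, 0.4]
[210.79833712 350.59705842] [240.06079409 319.50106502]
```

View pics/c4.png

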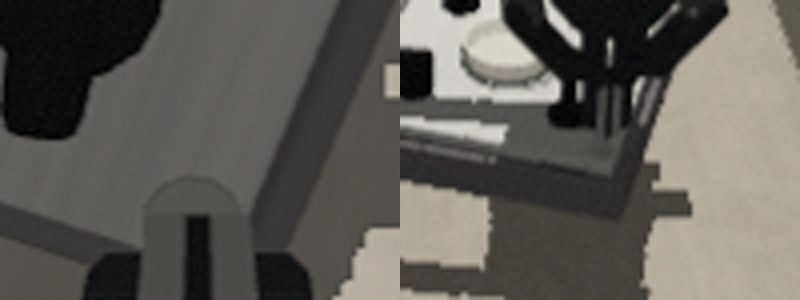

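The tip is now nearer the spot but still short of it: side crop tip row about 137, spot row about 152. I continue down.

Emit:
{"method": "apply_moves", "body": {"targets": "0 0 0 0 0 0.03 0; 0 0 0 0 0 0.06 0; 0 0 0 0 0 0.08 0; 0 0 0 0 0 0.1 0; 0 0 0 0 0 0.1 0"}}

```text
time: 7.9
tool_pos: [596.0, -69.0, 25.6]
tcp_rot: [-180.0, 0.0, 0.0]
ft_force: [-0.6, 0.1, 0.5]
finger_gap: 0.4
```

Emit:
{"method": "apply_moves", "body": {"targets": "0 0 0 0 0 0.03 0; 0 0 0 0 0 0.06 0; 0 0 0 0 0 0.08 0; 0 0 0 0 0 0.1 0; 0 0 0 0 0 0.1 0"}}

```text
time: 8.4
tool_pos: [596.0, -69.0, 24.6]
tcp_rot: [-180.0, 0.0, 0.0]
ft_force: [0.4, 0.5, 0.3]
finger_gap: 0.4
```

Emit:
{"method": "apply_moves", "body": {"targets": "0 0 0 0 0 0.02 0; 0 0 0 0 0 0.04 0; 0 0 0 0 0 0.06 0; 0 0 0 0 0 0.08 0; 0 0 0 0 0 0.08 0"}}

```text
time: 8.9
tool_pos: [596.0, -69.0, 23.8]
tcp_rot: [-180.0, 0.0, 0.0]
ft_force: [0.2, -0.2, 0.1]
finger_gap: 0.1
```

Emit:
{"method": "apply_moves", "body": {"targets": "0 0 0 0 0 0.02 0; 0 0 0 0 0 0.04 0; 0 0 0 0 0 0.06 0; 0 0 0 0 0 0.06 0; 0 0 0 0 0 0.06 0"}}

```text
time: 9.4
tool_pos: [596.0, -69.0, 23.2]
tcp_rot: [-180.0, 0.0, 0.0]
ft_force: [0.4, 0.3, 0.5]
finger_gap: -0.2
```

Emit:
{"method": "apply_moves", "body": {"targets": "0 0 0 0 0 0.02 0; 0 0 0 0 0 0.04 0; 0 0 0 0 0 0.06 0; 0 0 0 0 0 0.08 0; 0 0 0 0 0 0.08 0"}}

```text
time: 9.9
tool_pos: [596.0, -69.0, 22.4]
tcp_rot: [-180.0, 0.0, -0.0]
ft_force: [0.1, -0.8, 0.5]
finger_gap: -0.1
```

Emit:
{"method": "apply_moves", "body": {"targets": "0 0 0 0 0 0.02 0; 0 0 0 0 0 0.04 0; 0 0 0 0 0 0.06 0; 0 0 0 0 0 0.06 0; 0 0 0 0 0 0.06 0"}}

```text
time: 10.4
tool_pos: [596.0, -69.0, 21.9]
tcp_rot: [180.0, 0.0, -0.0]
ft_force: [0.7, 0.4, 0.3]
finger_gap: -0.1
```

```bash
python3 - <<'E'
from h import *
s=sense(); print(rnd(s['tool_pos']),rnd(s['ft_force']))
im=snapshot("wrist"); sd=snapshot("side")
q=proj("wrist",s,[s['tool_pos']])[0]
def crop(v,p,w=100,h=75):
    r=int(np.clip(p[0]-h/2,0,400-h)); c=int(np.clip(p[1]-w/2,0,640-w)); return cv2.resize(cv2.convertScaleAbs(v[r:r+h,c:c+w],alpha=1.6),(400,300),interpolation=cv2.INTER_CUBIC)
cv2.imwrite("pics/c5.png",np.hstack([crop(im,q-[10,0]),crop(sd,[208,350.8])])[:,:,::-1])
print(rnd(sense()['ft_force']))
E
```

```text
[596.0, -69.0, 21.9] [0.7, 0.4, 0.3]
[0.3, 0.4, -0.5]
```

View pics/c5.png

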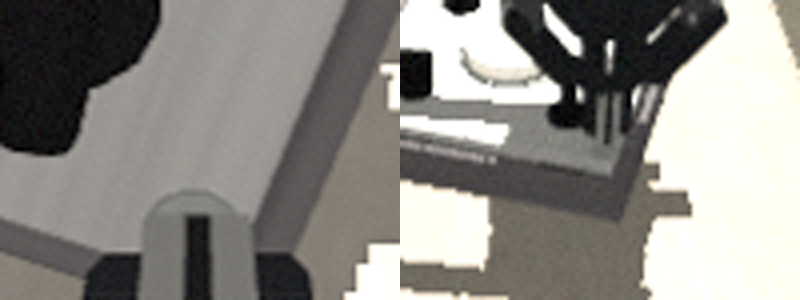

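The tip is now nearly on the spot: side crop tip row about 143, spot just below it. I continue in small steps.

Emit:
{"method": "apply_moves", "body": {"targets": "0 0 0 0 0 0.02 0; 0 0 0 0 0 0.04 0; 0 0 0 0 0 0.06 0; 0 0 0 0 0 0.07 0; 0 0 0 0 0 0.07 0"}}

```text
time: 11.0
tool_pos: [596.0, -69.0, 21.2]
tcp_rot: [-180.0, 0.0, -0.0]
ft_force: [-1.1, -0.2, 0.0]
finger_gap: 0.1
```

Emit:
{"method": "apply_moves", "body": {"targets": "0 0 0 0 0 0.02 0; 0 0 0 0 0 0.04 0; 0 0 0 0 0 0.06 0; 0 0 0 0 0 0.06 0; 0 0 0 0 0 0.06 0"}}

```text
time: 11.5
tool_pos: [596.0, -68.9, 20.6]
tcp_rot: [-180.0, 0.0, 0.0]
ft_force: [-0.2, -0.2, 0.2]
finger_gap: -0.0
```

Emit:
{"method": "apply_moves", "body": {"targets": "0 0 0 0 0 0.02 0; 0 0 0 0 0 0.04 0; 0 0 0 0 0 0.06 0; 0 0 0 0 0 0.07 0; 0 0 0 0 0 0.07 0"}}

```text
time: 12.0
tool_pos: [596.0, -69.0, 19.8]
tcp_rot: [-180.0, 0.0, -0.0]
ft_force: [0.6, -0.4, 1.4]
finger_gap: 0.3
```

Emit:
{"method": "apply_moves", "body": {"targets": "0 0 0 0 0 0.02 0; 0 0 0 0 0 0.04 0; 0 0 0 0 0 0.06 0; 0 0 0 0 0 0.06 0; 0 0 0 0 0 0.06 0"}}

```text
time: 12.5
tool_pos: [596.0, -69.0, 19.3]
tcp_rot: [-180.0, 0.0, -0.0]
ft_force: [-0.6, 0.5, -0.1]
finger_gap: 0.0
```

Emit:
{"method": "apply_moves", "body": {"targets": "0 0 0 0 0 0.02 0; 0 0 0 0 0 0.04 0; 0 0 0 0 0 0.05 0; 0 0 0 0 0 0.05 0; 0 0 0 0 0 0.05 0"}}

```text
time: 13.0
tool_pos: [596.0, -69.0, 18.8]
tcp_rot: [-180.0, -0.0, -0.0]
ft_force: [-0.3, -0.6, 0.2]
finger_gap: -0.1
```

Emit:
{"method": "apply_moves", "body": {"targets": "0 0 0 0 0 0.02 0; 0 0 0 0 0 0.04 0; 0 0 0 0 0 0.05 0; 0 0 0 0 0 0.05 0; 0 0 0 0 0 0.05 0"}}

```text
time: 13.5
tool_pos: [596.0, -69.0, 18.3]
tcp_rot: [180.0, -0.0, 0.0]
ft_force: [-0.6, 0.8, 0.1]
finger_gap: 0.1
```

```bash
python3 - <<'E'
from h import *
s=sense(); print(rnd(s['tool_pos']),rnd(s['ft_force']),rnd(s['joint_efforts']))
im=snapshot("wrist"); sd=snapshot("side")
q=proj("wrist",s,[s['tool_pos']])[0]
def crop(v,p,w=100,h=75):
    r=int(np.clip(p[0]-h/2,0,400-h)); c=int(np.clip(p[1]-w/2,0,640-w)); return cv2.resize(cv2.convertScaleAbs(v[r:r+h,c:c+w],alpha=1.6),(400,300),interpolation=cv2.INTER_CUBIC)
cv2.imwrite("pics/c6.png",np.hstack([crop(im,q-[10,0]),crop(sd,[208,350.8],60,45)])[:,:,::-1])
print(rnd(sense()['ft_force']))
E
```

```text
[596.0, -69.0, 18.3] [-0.6, 0.8, 0.1] [0.0, -59.9, -44.7, -0.0, 0.0, 0.0]
[-0.5, 0.3, 0.2]
```

View pics/c6.png

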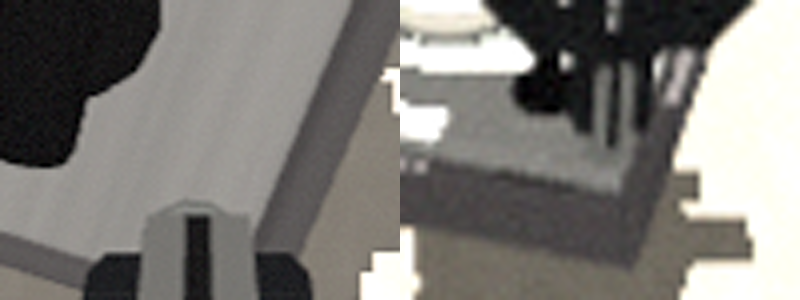

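Only a sliver of the spot still shows beyond the tips (wrist crop row 203, tip edge 213), so contact is about 2 to 3 mm away.

Emit:
{"method": "apply_moves", "body": {"targets": "0 0 0 0 0 0.02 0; 0 0 0 0 0 0.04 0; 0 0 0 0 0 0.06 0; 0 0 0 0 0 0.06 0; 0 0 0 0 0 0.06 0"}}

```text
time: 14.1
tool_pos: [596.0, -69.0, 17.7]
tcp_rot: [-180.0, -0.0, -0.0]
ft_force: [0.6, 0.0, 0.2]
finger_gap: 0.1
```

Emit:
{"method": "apply_moves", "body": {"targets": "0 0 0 0 0 0.02 0; 0 0 0 0 0 0.04 0; 0 0 0 0 0 0.05 0; 0 0 0 0 0 0.05 0; 0 0 0 0 0 0.05 0"}}

```text
time: 14.6
tool_pos: [596.0, -69.0, 17.2]
tcp_rot: [180.0, 0.0, 0.0]
ft_force: [-0.3, 0.5, 0.4]
finger_gap: 0.1
```

Emit:
{"method": "apply_moves", "body": {"targets": "0 0 0 0 0 0.02 0; 0 0 0 0 0 0.04 0; 0 0 0 0 0 0.05 0; 0 0 0 0 0 0.05 0; 0 0 0 0 0 0.05 0"}}

```text
time: 15.1
tool_pos: [596.0, -69.0, 16.7]
tcp_rot: [-180.0, 0.0, 0.0]
ft_force: [-0.6, 0.5, -0.5]
finger_gap: 0.3
```

Emit:
{"method": "apply_moves", "body": {"targets": "0 0 0 0 0 0.02 0; 0 0 0 0 0 0.04 0; 0 0 0 0 0 0.05 0; 0 0 0 0 0 0.05 0; 0 0 0 0 0 0.05 0"}}

```text
time: 15.6
tool_pos: [596.0, -69.0, 16.2]
tcp_rot: [-180.0, 0.0, -0.0]
ft_force: [-0.3, -0.3, -0.7]
finger_gap: 0.4
```

Re-estimating with 22 mm wide pads, both views put the shut tips about 27 mm behind the nominal TCP, so contact should come near a TCP z of 11. I continue.

Emit:
{"method": "apply_moves", "body": {"targets": "0 0 0 0 0 0.03 0; 0 0 0 0 0 0.06 0; 0 0 0 0 0 0.1 0; 0 0 0 0 0 0.13 0; 0 0 0 0 0 0.13 0"}}

```text
time: 16.1
tool_pos: [596.0, -69.0, 14.8]
tcp_rot: [-180.0, 0.0, -0.0]
ft_force: [0.4, -0.7, 0.2]
finger_gap: 0.2
```

Emit:
{"method": "apply_moves", "body": {"targets": "0 0 0 0 0 0.03 0; 0 0 0 0 0 0.05 0; 0 0 0 0 0 0.08 0; 0 0 0 0 0 0.08 0; 0 0 0 0 0 0.08 0"}}

```text
time: 16.6
tool_pos: [596.0, -69.0, 14.1]
tcp_rot: [-180.0, 0.0, -0.0]
ft_force: [0.6, 0.8, -0.1]
finger_gap: -0.2
```

```bash
python3 - <<'E'
from h import *
s=sense(); print(rnd(s['tool_pos']),rnd(s['ft_force']))
im=snapshot("wrist"); cv2.imwrite("pics/w7.png",im[:,:,::-1])
print([(round(c,2),rnd(a),rnd(ray("wrist",s,a,35))) for c,a in look("wrist","corner_a")],[(round(c,2),rnd(a),rnd(ray("wrist",s,a,64))) for c,a in look("wrist","knob_a_top")])
sd=snapshot("side"); cv2.imwrite("pics/s7.png",sd[:,:,::-1])
print([(round(c,2),rnd(a)) for c,a in look("side","corner_a")],[(round(c,2),rnd(a)) for c,a in look("side","knob_a_top")])
D=[548.8,30.8,np.radians(-19.8)]
print(rnd(proj("side",s,pts(*D,SP,35))),rnd(proj("side",s,pts(*D,SP*50/78,64))))
E
```

```text
[596.0, -69.0, 14.1] [0.6, 0.8, -0.1]
[(0.95, [159.6, 30.2], [447.2, -15.2])] []
[(0.59, [194.7, 292.2])] [(0.42, [289.9, 367.9])]
[[173.0, 363.6], [208.1, 350.7], [196.7, 288.6], [164.0, 308.4]] [[167.7, 351.7], [189.5, 342.5], [182.6, 302.8], [161.8, 314.9]]
```

Emit:
{"method": "apply_moves", "body": {"targets": "0 0 0 0 0 0.02 0; 0 0 0 0 0 0.04 0; 0 0 0 0 0 0.06 0; 0 0 0 0 0 0.08 0; 0 0 0 0 0 0.08 0"}}

```text
time: 17.4
tool_pos: [596.0, -69.0, 13.2]
tcp_rot: [-180.0, 0.0, -0.0]
ft_force: [1.3, -0.1, -0.5]
finger_gap: 0.2
```

Emit:
{"method": "apply_moves", "body": {"targets": "0 0 0 0 0 0.02 0; 0 0 0 0 0 0.04 0; 0 0 0 0 0 0.06 0; 0 0 0 0 0 0.06 0; 0 0 0 0 0 0.06 0"}}

```text
time: 17.9
tool_pos: [596.0, -69.0, 12.7]
tcp_rot: [-180.0, -0.0, -0.0]
ft_force: [0.1, -0.1, 0.4]
finger_gap: -0.1
```

Emit:
{"method": "apply_moves", "body": {"targets": "0 0 0 0 0 0.02 0; 0 0 0 0 0 0.04 0; 0 0 0 0 0 0.05 0; 0 0 0 0 0 0.05 0; 0 0 0 0 0 0.05 0"}}

```text
time: 18.4
tool_pos: [596.0, -69.0, 12.2]
tcp_rot: [-180.0, 0.0, 0.0]
ft_force: [0.3, 0.2, -0.2]
finger_gap: -0.3
```

```bash
python3 - <<'E'
from h import *
s=sense()
im=snapshot("wrist"); sd=snapshot("side"); sc=snapshot("scene")
def crop(v,p,w=60,h=45):
    r=int(np.clip(p[0]-h/2,0,400-h)); c=int(np.clip(p[1]-w/2,0,640-w)); print(r,c); return cv2.resize(cv2.convertScaleAbs(v[r:r+h,c:c+w],alpha=1.7,beta=10),(400,300),interpolation=cv2.INTER_CUBIC)
P=[[596,-69,38],[596,-69,12.2]]
print(rnd(proj("side",s,P)),rnd(proj("scene",s,P)),rnd(proj("wrist",s,P)))
a=np.hstack([crop(im,[240,319],120,90),crop(sd,[205,350])]); b=np.hstack([crop(sc,[210,344]),crop(sc,[205,310],140,105)])
cv2.imwrite("pics/c8.png",np.vstack([a,b])[:,:,::-1])
E
```

```text
[[207.1, 350.8], [215.5, 350.3]] [[209.9, 344.0], [219.2, 344.0]] [[260.2, 319.8], [240.1, 319.5]]
195 259
182 320
187 314
152 240
```

View pics/c8.png

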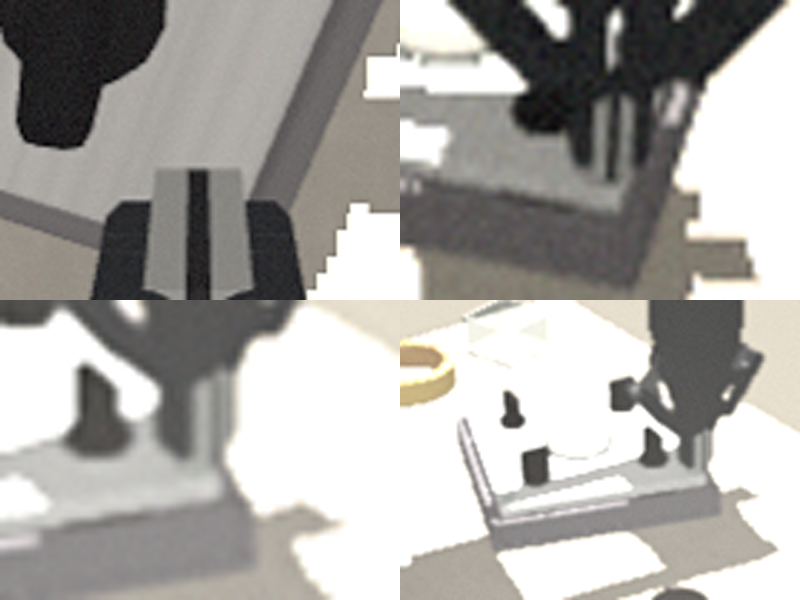

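The tips end about 4 mm above the spot. All three views agree that the shut tips lie about 30 mm behind the nominal TCP, so I expect contact at a TCP z of about 7 to 9.

Emit:
{"method": "apply_moves", "body": {"targets": "0 0 0 0 0 0.03 0; 0 0 0 0 0 0.06 0; 0 0 0 0 0 0.1 0; 0 0 0 0 0 0.13 0; 0 0 0 0 0 0.13 0"}}

```text
time: 19.05
tool_pos: [596.2, -69.0, 11.7]
tcp_rot: [180.0, -0.0, 0.0]
ft_force: [-4.2, 0.8, 7.1]
finger_gap: 0.4
```

Emit:
{"method": "apply_moves", "body": {"targets": "0 0 0 0 0 0.02 0; 0 0 0 0 0 0.04 0; 0 0 0 0 0 0.05 0; 0 0 0 0 0 0.05 0; 0 0 0 0 0 0.05 0"}}

```text
time: 19.55
tool_pos: [596.3, -69.0, 11.5]
tcp_rot: [180.0, -0.0, 0.0]
ft_force: [-4.8, 0.6, 9.7]
finger_gap: -0.5
```

Emit:
{"method": "apply_moves", "body": {"targets": "0 0 0 0 0 0.02 0; 0 0 0 0 0 0.04 0; 0 0 0 0 0 0.05 0; 0 0 0 0 0 0.05 0; 0 0 0 0 0 0.05 0"}}

```text
time: 20.05
tool_pos: [596.6, -68.9, 11.4]
tcp_rot: [180.0, -0.1, 0.0]
ft_force: [-5.8, 2.0, 11.4]
finger_gap: 0.3
```

Contact at a TCP z of about 11.8. The force rises to 11 N with only 0.3 mm of give, so this corner is firm. The tips reach 26 mm less far than stated, and the arm gives about 1 mm per 6 N. Next is the far-right corner (649, 78).

Emit:
{"method": "apply_moves", "body": {"targets": "0 0 0 0 0 -2 0; 0 0 0 0 0 -4.5 0; 0 0 0 1.7 -4.7 -4.5 0; 0 0 0 3.4 -9.4 -4.5 0; 0 0 0 5.1 -14.1 -4.5 0"}}

```text
time: 20.55
tool_pos: [647.7, 73.1, 55.3]
tcp_rot: [-180.0, -0.1, -0.1]
ft_force: [0.5, -0.7, 0.7]
finger_gap: -0.4
```

Emit:
{"method": "apply_moves", "body": {"targets": "0 0 0 0.2 -0.6 0 0; 0 0 0 0.2 -0.6 0.5 0; 0 0 0 0.2 -0.6 2.5 0; 0 0 0 0.2 -0.6 3.8 0; 0 0 0 0.2 -0.6 4.1 0"}}

```text
time: 21.05
tool_pos: [646.6, 76.6, 10.9]
tcp_rot: [180.0, 0.3, -0.1]
ft_force: [-0.5, 0.1, 0.2]
finger_gap: -0.1
```

Emit:
{"method": "apply_moves", "body": {"targets": "0 0 0 0 0 0.1 0; 0 0 0 0 0 0.15 0; 0 0 0 0 0 0.2 0; 0 0 0 0 0 0.25 0; 0 0 0 0 0 0.3 0"}}

```text
time: 21.55
tool_pos: [649.5, 78.0, 11.5]
tcp_rot: [-180.0, -0.1, -0.0]
ft_force: [0.5, 0.3, 0.2]
finger_gap: -0.3
```

Emit:
{"method": "apply_moves", "body": {"targets": "0 0 0 0 0 0 0; 0 0 0 0 0 0 0; 0 0 0 0 0 0 0; 0 0 0 0 0 0 0; 0 0 0 0 0 0 0"}}

```text
time: 22.05
tool_pos: [649.1, 78.1, 10.9]
tcp_rot: [-180.0, -0.0, 0.0]
ft_force: [1.0, -0.3, 0.7]
finger_gap: 0.0
```

Emit:
{"method": "apply_moves", "body": {"targets": "0 0 0 0 0 0.02 0; 0 0 0 0 0 0.05 0; 0 0 0 0 0 0.07 0; 0 0 0 0 0 0.07 0; 0 0 0 0 0 0.07 0"}}

```text
time: 22.55
tool_pos: [649.0, 78.0, 10.2]
tcp_rot: [180.0, 0.0, 0.0]
ft_force: [0.5, -0.1, 1.7]
finger_gap: 0.0
```

Emit:
{"method": "apply_moves", "body": {"targets": "0 0 0 0 0 0.02 0; 0 0 0 0 0 0.05 0; 0 0 0 0 0 0.07 0; 0 0 0 0 0 0.07 0; 0 0 0 0 0 0.07 0"}}

```text
time: 23.05
tool_pos: [649.0, 78.0, 9.5]
tcp_rot: [-180.0, 0.0, -0.0]
ft_force: [0.9, 0.7, 0.7]
finger_gap: -0.0
```

Emit:
{"method": "apply_moves", "body": {"targets": "0 0 0 0 0 0.02 0; 0 0 0 0 0 0.05 0; 0 0 0 0 0 0.07 0; 0 0 0 0 0 0.07 0; 0 0 0 0 0 0.07 0"}}

```text
time: 23.55
tool_pos: [649.0, 78.0, 8.8]
tcp_rot: [180.0, 0.0, 0.0]
ft_force: [-0.3, 0.6, -0.1]
finger_gap: 0.1
```

Emit:
{"method": "apply_moves", "body": {"targets": "0 0 0 0 0 0.02 0; 0 0 0 0 0 0.05 0; 0 0 0 0 0 0.07 0; 0 0 0 0 0 0.07 0; 0 0 0 0 0 0.07 0"}}

```text
time: 24.05
tool_pos: [649.0, 78.0, 8.1]
tcp_rot: [180.0, -0.0, 0.0]
ft_force: [-0.3, 0.7, 0.8]
finger_gap: -0.1
```

```bash
python3 - <<'E'
from h import *
s=sense(); print(rnd(s['tool_pos']),rnd(s['ft_force']))
im=snapshot("wrist"); sd=snapshot("side"); sc=snapshot("scene")
for n,v in [("wA",im),("sA",sd),("scA",sc)]: cv2.imwrite(f"pics/{n}.png",v[:,:,::-1])
def crop(v,p,w=60,h=45,al=1.2):
    r=int(np.clip(p[0]-h/2,0,400-h)); c=int(np.clip(p[1]-w/2,0,640-w)); print(r,c); return cv2.resize(cv2.convertScaleAbs(v[r:r+h,c:c+w],alpha=al),(400,300),interpolation=cv2.INTER_CUBIC)
P=[[649,78,38],s['tool_pos']]
ps,pc=proj("side",s,P),proj("scene",s,P); print(rnd(ps),rnd(pc),rnd(proj("wrist",s,P)))
a=np.hstack([crop(im,[240,319],120,90),crop(sd,ps[0])]); b=np.hstack([crop(sc,pc[0]),crop(im,[200,320],400,300)])
cv2.imwrite("pics/c9.png",np.vstack([a,b])[:,:,::-1])
E
```

```text
[649.0, 78.0, 8.1] [-0.3, 0.7, 0.8]
[[172.0, 363.8], [181.2, 363.0]] [[181.0, 325.8], [191.0, 326.0]] [[263.9, 319.8], [240.1, 319.5]]
195 259
149 333
158 295
50 120
```

View pics/c9.png

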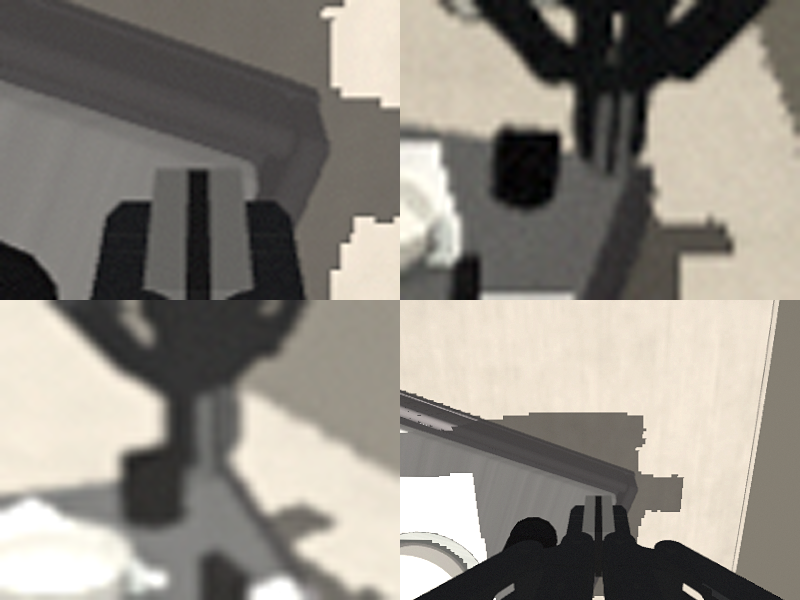

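The tips sit right on the far-right spot region (side crop tip row 168, col about 608). There is no force yet, though the TCP is 3.7 mm lower than at the first corner. I go on slowly.

Emit:
{"method": "apply_moves", "body": {"targets": "0 0 0 0 0 0.02 0; 0 0 0 0 0 0.04 0; 0 0 0 0 0 0.06 0; 0 0 0 0 0 0.06 0; 0 0 0 0 0 0.06 0"}}

```text
time: 24.7
tool_pos: [649.1, 78.0, 7.7]
tcp_rot: [-180.0, -0.0, 0.0]
ft_force: [0.4, 1.1, 3.4]
finger_gap: 0.2
```

Emit:
{"method": "apply_moves", "body": {"targets": "0 0 0 0 0 0.02 0; 0 0 0 0 0 0.04 0; 0 0 0 0 0 0.06 0; 0 0 0 0 0 0.06 0; 0 0 0 0 0 0.06 0"}}

```text
time: 25.2
tool_pos: [649.2, 78.1, 7.4]
tcp_rot: [-180.0, -0.0, -0.0]
ft_force: [-0.5, 1.0, 5.5]
finger_gap: -0.1
```

Emit:
{"method": "apply_moves", "body": {"targets": "0 0 0 0 0 0.02 0; 0 0 0 0 0 0.04 0; 0 0 0 0 0 0.05 0; 0 0 0 0 0 0.05 0; 0 0 0 0 0 0.05 0"}}

```text
time: 25.7
tool_pos: [649.3, 78.1, 7.2]
tcp_rot: [-180.0, -0.0, 0.0]
ft_force: [-2.4, 0.6, 8.5]
finger_gap: 0.4
```

```bash
python3 - <<'E'
from h import *
s=sense(); print(rnd(s['tool_pos']),rnd(s['ft_force']),rnd(s['wrist_torque']*100))
sc=snapshot("scene"); sd=snapshot("side")
# did the deck move? compare with pictures before contact here (scA, sA)
for n,v in [("scA",sc),("sA",sd)]:
    o=cv2.imread(f"pics/{n}.png",0).astype(np.float32); w=cv2.cvtColor(v,cv2.COLOR_RGB2GRAY).astype(np.float32)
    q=proj("scene" if n=="scA" else "side",s,pts(548.8,30.8,np.radians(-19.8),SP*50/78,55))
    for p in q:
        r,c=int(p[0])-8,int(p[1])-10
        print(n,rnd(p),[round(float(x),2) for x in np.r_[cv2.phaseCorrelate(o[r:r+20,c:c+20],w[r:r+20,c:c+20])[0], ]])
for cam in ["side","scene"]:
    snapshot(cam); print(cam,"knob",[(round(c,2),rnd(a)) for c,a in look(cam,"knob_a_top")],"corner",[(round(c,2),rnd(a)) for c,a in look(cam,"corner_a")])
D=[548.8,30.8,np.radians(-19.8)]
for cam in ["side","scene"]: print(cam,"pred",rnd(proj(cam,s,pts(*D,SP*50/78,64))),rnd(proj(cam,s,pts(*D,SP,35))))
E
```

```text
[649.3, 78.1, 7.2] [-2.4, 0.6, 8.5] [7.8, 39.8, -2.5]
scA [181.5, 318.0] [0.01, 0.21]
scA [199.9, 329.1] [0.08, 0.04]
scA [206.3, 287.9] [-0.12, -0.11]
scA [187.1, 279.4] [0.19, -0.05]
sA [170.6, 351.5] [0.07, 0.13]
sA [192.5, 342.3] [0.14, 0.05]
sA [185.6, 302.9] [0.05, -0.17]
sA [164.7, 315.0] [-0.05, -0.13]
side knob [(0.62, [172.0, 353.1])] corner [(0.52, [208.1, 351.2]), (0.39, [192.6, 289.9])]
scene knob [(0.71, [181.0, 313.0])] corner [(0.55, [294.3, 338.7]), (0.49, [218.2, 277.3])]
side pred [[167.7, 351.7], [189.5, 342.5], [182.6, 302.8], [161.8, 314.9]] [[173.0, 363.6], [208.1, 350.7], [196.7, 288.6], [164.0, 308.4]]
scene pred [[178.3, 318.0], [196.6, 329.0], [203.0, 287.7], [184.0, 279.2]] [[182.0, 325.7], [211.0, 343.9], [221.6, 279.1], [190.8, 267.0]]
```

```bash
python3 - <<'E'
from h import *
s=sense(); print(rnd(s['tool_pos']),rnd(s['ft_force']),s['time'])
cv2.imwrite("pics/scA2.png",snapshot("scene")[:,:,::-1]); cv2.imwrite("pics/sA2.png",snapshot("side")[:,:,::-1])
D=[548.8,30.8,np.radians(-19.8)]
L=dict(zip("ABCD",range(4)))
def shift(a,b,p,hw=9):
    A=cv2.imread(f"pics/{a}.png",0); B=cv2.imread(f"pics/{b}.png",0)
    r,c=int(round(p[0])),int(round(p[1])); t=A[r-hw:r+hw+1,c-hw:c+hw+1]; S=4
    t=cv2.resize(t,None,fx=S,fy=S,interpolation=cv2.INTER_CUBIC); w=cv2.resize(B[r-hw-5:r+hw+6,c-hw-5:c+hw+6],None,fx=S,fy=S,interpolation=cv2.INTER_CUBIC)
    m=cv2.matchTemplate(w,t,cv2.TM_CCOEFF_NORMED); _,v,_,l=cv2.minMaxLoc(m); return [round(l[1]/S-5,2),round(l[0]/S-5,2),round(v,2)]
for cam,prs in [("scene",[("scene0","scA"),("scA","scA2"),("scene0","scA2")]),("side",[("s7","sA"),("sA","sA2")])]:
    kq=proj(cam,s,pts(*D,SP*50/78,54)); cq=proj(cam,s,pts(*D,SP*88/78,32))
    for pr in prs:
        print(pr,"knob",{k:shift(*pr,kq[i]) for k,i in L.items()},"corner",{k:shift(*pr,cq[i]) for k,i in L.items() if k in "CD"})
    print("ref",shift(*prs[0],proj(cam,s,[[420,-120,0]])[0],12) if cam=="side" else "")
E
```

```text
[649.3, 78.1, 7.2] [-1.8, 1.2, 7.8] 26.1
('scene0', 'scA') knob {'A': [1.25, 0.25, 0.64], 'B': [-0.25, -0.25, 0.24], 'C': [-1.0, 0.75, 0.87], 'D': [-0.5, 0.0, 0.85]} corner {'C': [0.5, 0.25, 0.74], 'D': [-0.25, 0.0, 0.65]}
('scA', 'scA2') knob {'A': [0.0, 0.0, 1.0], 'B': [0.0, 0.0, 0.99], 'C': [-0.25, 0.0, 0.99], 'D': [-0.25, 0.25, 0.99]} corner {'C': [-0.25, 0.0, 0.98], 'D': [0.0, 0.0, 1.0]}
('scene0', 'scA2') knob {'A': [1.25, 0.5, 0.64], 'B': [-0.25, 0.0, 0.24], 'C': [-1.5, 0.75, 0.86], 'D': [-0.75, 0.25, 0.85]} corner {'C': [0.5, 0.5, 0.75], 'D': [-0.25, 0.0, 0.65]}
ref 
('s7', 'sA') knob {'A': [5.0, -1.0, 0.1], 'B': [2.25, -3.0, 0.41], 'C': [-1.25, 0.75, 0.9], 'D': [-0.5, 0.25, 0.82]} corner {'C': [-1.5, -5.0, 0.17], 'D': [-0.25, 0.25, 0.79]}
('sA', 'sA2') knob {'A': [0.0, 0.0, 0.99], 'B': [0.0, 0.0, 1.0], 'C': [-0.25, 0.0, 0.99], 'D': [0.0, 0.0, 1.0]} corner {'C': [0.0, 0.0, 0.97], 'D': [0.0, 0.0, 0.99]}
ref [-5.0, -4.75, -0.02]
```

Comparing scene and side pictures before and during this press, knob A went down about 1.25 px while the opposite knob C came up 1 to 1.5 px. So the table did tip, and the far-right corner (A) is the loose one. Firm contact is at TCP z ≈ 12.1 and it bottoms at about 8.0, so the sink is about 4.1 mm, the gap about 2.9 mm, and the turn about 0.95 rad. I lift, hover over knob A and turn the jaws across its wing.

Emit:
{"method": "apply_moves", "body": {"targets": "0 0 0 0 0 -1.5 0; 0 0 0 0 0 -4.5 0; 0 0 0.14 -1.2 0.6 -7.4 0; 0 0 0.28 -2.4 1.2 -7.4 0; 0 0 0.42 -3.6 1.7 -7.4 0"}}

```text
time: 26.7
tool_pos: [613.7, 60.7, 82.6]
tcp_rot: [-179.9, -0.1, -24.4]
ft_force: [-0.6, 0.2, -0.2]
finger_gap: -0.2
```

Emit:
{"method": "apply_moves", "body": {"targets": "0 0 0.14 0 0 0 3.6; 0 0 0.28 0 0 0 3.6; 0 0 0.42 0 0 0 3.6; 0 0 0.56 0 0 0 3.6; 0 0 0.70 0 0 0 3.6"}}

```text
time: 27.2
tool_pos: [612.8, 60.9, 80.7]
tcp_rot: [180.0, 0.0, -64.5]
ft_force: [0.5, 1.0, -0.2]
finger_gap: 35.8
```

Emit:
{"method": "apply_moves", "body": {"targets": "0 0 0.14 0 0 0 3.6; 0 0 0.28 0 0 0 3.6; 0 0 0.42 0 0 0 3.6; 0 0 0.56 0 0 0 3.6; 0 0 0.58 0 0 0 3.6"}}

```text
time: 27.7
tool_pos: [612.8, 60.9, 80.6]
tcp_rot: [180.0, -0.0, -97.6]
ft_force: [-1.2, 0.2, 0.4]
finger_gap: 36.1
```

Emit:
{"method": "apply_moves", "body": {"targets": "0 0 0 0 0 0 3.6; 0 0 0 0 0 0 3.6; 0 0 0 0 0 0 3.6; 0 0 0 0 0 0 3.6; 0 0 0 0 0 0 3.6"}}

```text
time: 28.2
tool_pos: [613.0, 61.0, 80.3]
tcp_rot: [180.0, -0.0, -97.4]
ft_force: [-0.1, -0.7, 0.4]
finger_gap: 35.6
```

```bash
cat >> h.py <<'E'
D=[548.8,30.8,np.radians(-19.8)]
def shift(a,b,p,hw=9):
    A=cv2.imread(f"pics/{a}.png",0); B=cv2.imread(f"pics/{b}.png",0)
    r,c=int(round(p[0])),int(round(p[1])); t=A[r-hw:r+hw+1,c-hw:c+hw+1]; S=4
    t=cv2.resize(t,None,fx=S,fy=S,interpolation=cv2.INTER_CUBIC); w=cv2.resize(B[r-hw-5:r+hw+6,c-hw-5:c+hw+6],None,fx=S,fy=S,interpolation=cv2.INTER_CUBIC)
    m=cv2.matchTemplate(w,t,cv2.TM_CCOEFF_NORMED); _,v,_,l=cv2.minMaxLoc(m); return [round(l[1]/S-5,2),round(l[0]/S-5,2),round(v,2)]
def comp(cam,a,b):
    s=sense(); k=proj(cam,s,pts(*D,SP*50/78,54)); print(a,b,{n:shift(a,b,k[i]) for i,n in enumerate("ABCD")})
E
python3 - <<'E'
from h import *
s=sense(); print(rnd(s['tool_pos']),rnd(s['tcp_rot']),rnd(s['ft_force']),rnd(s['finger_gap']))
im=snapshot("wrist"); print("knob",[(round(c,2),rnd(a),rnd(ray("wrist",s,a,64))) for c,a in look("wrist","knob_a_top")],"corner",[(round(c,2),rnd(a),rnd(ray("wrist",s,a,35))) for c,a in look("wrist","corner_a")])
cv2.imwrite("pics/scL.png",snapshot("scene")[:,:,::-1]); cv2.imwrite("pics/sL.png",snapshot("side")[:,:,::-1])
comp("scene","scene0","scL"); comp("scene","scA2","scL"); comp("side","s7","sL"); comp("side","sA2","sL")
p=proj("wrist",s,pts(*D,SP[:1]*50/78,64))[0]; print(rnd(p))
v=cv2.resize(im[:,:,::-1],None,fx=3,fy=3,interpolation=cv2.INTER_CUBIC); cv2.circle(v,(int(3*p[1]+1),int(3*p[0]+1)),3,(0,0,255),-1)
r,c=int(3*p[0]),int(3*p[1]); r0,c0=max(0,r-300),max(0,c-400); print(r0,c0); cv2.imwrite("pics/kA.png",v[r0:r0+600,c0:c0+800])
E
```

```text
[613.0, 61.0, 80.3] [180.0, -0.0, -97.4] [-0.1, -0.7, 0.4] 35.6
knob [(0.92, [231.3, 317.7], [611.3, 61.0])] corner [(0.86, [171.2, 288.5], [648.7, 77.6]), (0.52, [218.6, 490.7], [592.5, -71.0]), (0.51, [372.2, 421.8], [446.3, -15.1])]
scene0 scL {'A': [0.25, -0.25, 0.79], 'B': [-5.0, 2.0, 0.64], 'C': [0.0, 0.25, 0.91], 'D': [0.25, 0.0, 0.91]}
scA2 scL {'A': [-0.25, -1.5, 0.67], 'B': [1.0, -0.25, 0.76], 'C': [1.5, -0.25, 0.87], 'D': [1.75, 0.0, 0.86]}
s7 sL {'A': [0.0, -5.0, 0.05], 'B': [0.25, -0.5, 0.25], 'C': [0.25, 0.0, 0.97], 'D': [0.25, -0.25, 0.83]}
sA2 sL {'A': [-0.75, -0.75, 0.87], 'B': [0.25, -0.5, 0.79], 'C': [1.25, -0.75, 0.81], 'D': [1.75, -0.5, 0.8]}
[229.3, 317.6]
387 552
```

View pics/kA.png

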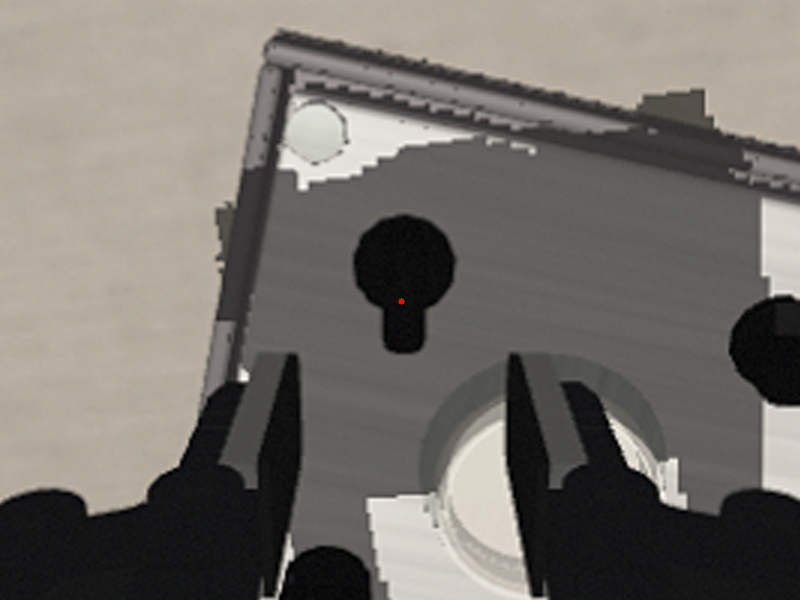

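The knob's wing is centred between the jaws (crop col 404, jaw mid 403.5) and aligned with them. The table came back after release: knob C shifted 0 px against the first picture. I lower and grip.

Emit:
{"method": "apply_moves", "body": {"targets": "0 0 0 0 0.06 2 3.6; 0 0 0 0 0.06 4 3.6; 0 0 0 0 0.06 5.2 3.6; 0 0 0 0 0.06 5.7 3.6; 0 0 0 0 0.06 6 3.6", "force": 25}}

```text
time: 28.95
tool_pos: [612.2, 61.1, 20.0]
tcp_rot: [180.0, -0.0, -97.4]
ft_force: [-0.1, 0.8, 0.2]
finger_gap: 36.3
```

Emit:
{"method": "apply_moves", "body": {"targets": "0 0 0 0 0 0.1 3.6; 0 0 0 0 0 0.2 3.6; 0 0 0 0 0 0.3 3.6; 0 0 0 0 0 0.3 3.6; 0 0 0 0 0 0.3 2.4"}}

```text
time: 29.45
tool_pos: [612.6, 61.1, 17.7]
tcp_rot: [-180.0, 0.0, -97.4]
ft_force: [-0.0, -0.0, -0.4]
finger_gap: 24.8
```

Emit:
{"method": "apply_moves", "body": {"targets": "0 0 0 0 0 0 1.6; 0 0 0 0 0 0 1.2; 0 0 0 0 0 0 0.6; 0 0 0 0 0 0 0.6; 0 0 0 0 0 0 0.6"}}

```text
time: 29.95
tool_pos: [612.5, 61.0, 17.5]
tcp_rot: [-180.0, -0.0, -97.4]
ft_force: [-0.4, 0.0, 1.0]
finger_gap: 9.6
```

```bash
python3 - <<'E'
from h import *
s=sense(); print(rnd(s['tool_pos']),rnd(s['tcp_rot']),rnd(s['ft_force']),rnd(s['wrist_torque']*100),rnd(s['finger_gap']))
im=snapshot("wrist"); cv2.imwrite("pics/grip.png",im[130:330,187:453][:,:,::-1].repeat(3,0).repeat(3,1))
E
```

```text
[612.5, 61.0, 17.5] [-180.0, -0.0, -97.4] [-0.4, 0.0, 1.0] [-16.0, 0.6, -6.8] 9.6
```

Gripped at 9.6 mm with no side load. I turn anticlockwise 0.93 rad.

Emit:
{"method": "apply_moves", "body": {"targets": "0 0 -0.1 0 0 0 0.6; 0 0 -0.2 0 0 0 0.6; 0 0 -0.3 0 0 0 0.6; 0 0 -0.4 0 0 0 0.6; 0 0 -0.5 0 0 0 0.6"}}

```text
time: 30.5
tool_pos: [612.5, 60.9, 17.4]
tcp_rot: [-180.0, -0.0, -68.5]
ft_force: [0.5, -1.4, 0.1]
finger_gap: 9.3
```

Emit:
{"method": "apply_moves", "body": {"targets": "0 0 -0.1 0 0 0 0.6; 0 0 -0.2 0 0 0 0.6; 0 0 -0.3 0 0 0 0.6; 0 0 -0.4 0 0 0 0.6; 0 0 -0.43 0 0 0 0.6"}}

```text
time: 31.0
tool_pos: [612.5, 60.7, 17.5]
tcp_rot: [180.0, -0.0, -43.9]
ft_force: [0.1, -1.9, 0.9]
finger_gap: 9.2
```

Emit:
{"method": "apply_moves", "body": {"targets": "0 0 0 0 0 0 0.6; 0 0 0 0 0 0 0.6; 0 0 0 0 0 0 0.6; 0 0 0 0 0 0 0.6; 0 0 0 0 0 0 0.6"}}

```text
time: 31.5
tool_pos: [612.6, 60.8, 17.5]
tcp_rot: [180.0, -0.0, -44.1]
ft_force: [0.2, -4.9, 1.5]
finger_gap: 9.2
```

```bash
python3 - <<'E'
from h import *
s=sense(); print(rnd(s['tool_pos']),rnd(s['tcp_rot']),rnd(s['ft_force']),rnd(s['wrist_torque']*100),rnd(s['finger_gap']))
cv2.imwrite("pics/scT.png",snapshot("scene")[:,:,::-1]); cv2.imwrite("pics/sT.png",snapshot("side")[:,:,::-1])
comp("scene","scene0","scT"); comp("side","sL","sT")
E
```

```text
[612.6, 60.8, 17.5] [180.0, -0.0, -44.1] [0.2, -4.9, 1.5] [-76.6, -6.2, -4.2] 9.2
scene0 scT {'A': [0.5, 0.25, 0.5], 'B': [-5.0, 1.75, 0.58], 'C': [-0.25, 0.25, 0.9], 'D': [0.0, -0.25, 0.9]}
sL sT {'A': [0.25, 0.5, 0.29], 'B': [-0.25, 0.0, 0.98], 'C': [-0.25, 0.0, 0.99], 'D': [-0.25, 0.0, 0.97]}
```

Emit:
{"method": "apply_moves", "body": {"targets": "0 0 0 0 0 0 2; 0 0 0 0 0 0 3; 0 0 0 0 0 0 3; 0 0 0 0 0 -1 3; 0 0 0 0 0 -2 3"}}

```text
time: 32.1
tool_pos: [612.1, 61.3, 37.9]
tcp_rot: [180.0, 0.0, -44.1]
ft_force: [0.3, -0.8, 0.1]
finger_gap: 30.1
```

Emit:
{"method": "apply_moves", "body": {"targets": "0 0 0 0 0 -1.5 3; 0 0 0 0 0 -2.5 3; 0 0 0 0.7 -1.9 -2.5 1.5; 0 0 0 1.4 -3.8 -2.5 0; 0 0 0 1.4 -3.8 -2.5 0"}}

```text
time: 32.6
tool_pos: [651.1, 79.5, 64.1]
tcp_rot: [-179.9, -0.1, -44.1]
ft_force: [-0.0, -0.9, -0.7]
finger_gap: -0.2
```

Emit:
{"method": "apply_moves", "body": {"targets": "0 0 0 0 0 1.5 0; 0 0 0 0 0 3 0; 0 0 0 0 0 4.1 0; 0 0 0 0 0 4.5 0; 0 0 0 0 0 4.8 0"}}

```text
time: 33.1
tool_pos: [647.9, 78.4, 13.1]
tcp_rot: [179.9, 0.1, -44.1]
ft_force: [0.5, 0.2, -0.2]
finger_gap: 0.0
```

Emit:
{"method": "apply_moves", "body": {"targets": "0 0 0 0 0 0.05 0; 0 0 0 0 0 0.1 0; 0 0 0 0 0 0.15 0; 0 0 0 0 0 0.2 0; 0 0 0 0 0 0.2 0"}}

```text
time: 33.6
tool_pos: [649.1, 78.7, 12.6]
tcp_rot: [-180.0, -0.0, -44.1]
ft_force: [-0.6, -0.3, -0.2]
finger_gap: 0.3
```

Emit:
{"method": "apply_moves", "body": {"targets": "0 0 0 0 0 0.03 0; 0 0 0 0 0 0.06 0; 0 0 0 0 0 0.08 0; 0 0 0 0 0 0.1 0; 0 0 0 0 0 0.1 0"}}

```text
time: 34.1
tool_pos: [649.0, 78.7, 11.6]
tcp_rot: [-180.0, -0.0, -44.1]
ft_force: [-0.7, 0.5, 1.6]
finger_gap: 0.3
```

Emit:
{"method": "apply_moves", "body": {"targets": "0 0 0 0 0 0.02 0; 0 0 0 0 0 0.04 0; 0 0 0 0 0 0.05 0; 0 0 0 0 0 0.05 0; 0 0 0 0 0 0.05 0"}}

```text
time: 34.6
tool_pos: [649.1, 78.7, 11.4]
tcp_rot: [-180.0, -0.0, -44.1]
ft_force: [-2.0, -0.5, 5.0]
finger_gap: -0.1
```

Emit:
{"method": "apply_moves", "body": {"targets": "0 0 0 0 0 0.02 0; 0 0 0 0 0 0.03 0; 0 0 0 0 0 0.03 0; 0 0 0 0 0 0.03 0; 0 0 0 0 0 0.03 0"}}

```text
time: 35.1
tool_pos: [649.1, 78.7, 11.3]
tcp_rot: [-180.0, -0.0, -44.1]
ft_force: [-3.3, 0.1, 6.5]
finger_gap: -0.1
```

```bash
python3 - <<'E'
from h import *
z=[];f=[]
for i in range(6):
    s=sense(); z.append(s['tool_pos'][2]); f.append(s['ft_force']); im=snapshot("scene" if i%2 else "side"); cv2.imwrite("pics/%s.png"%("scP" if i%2 else "sP"),im[:,:,::-1])
print(round(np.mean(z),2),rnd(np.mean(f,0)),np.round(z,2)); comp("scene","scene0","scP"); comp("side","sL","sP")
E
```

```text
11.28 [-2.7, -0.0, 6.7] [11.27 11.3  11.28 11.28 11.31 11.27]
scene0 scP {'A': [3.25, -0.5, 0.51], 'B': [-5.0, 2.25, 0.31], 'C': [-0.25, 0.5, 0.86], 'D': [-0.25, 0.0, 0.84]}
sL sP {'A': [0.25, -0.75, 0.84], 'B': [0.25, 0.0, 0.78], 'C': [-0.25, 0.25, 0.87], 'D': [-1.25, 0.0, 0.75]}
```

A now takes 6.7 N with no plateau at z 11.28, extrapolating to about 11.75 at zero load. The firm corner gave about 12.2, so a small play (about 0.3 to 0.4 mm) may remain. I feel for it from just above in 0.2 mm steps.

```bash
cat > m.py <<'E'
from h import *
import sys
z=[];f=[];I={"scene":[],"side":[]}
for i in range(6):
    s=sense(); z.append(s['tool_pos'][2]); f.append(s['ft_force']); c=["scene","side"][i%2]; I[c].append(snapshot(c).astype(np.float32))
for c in I: np.save(f"pics/{sys.argv[1]}_{c}.npy",np.mean(I[c],0))
print("z %.2f"%np.mean(z),"F",rnd(np.mean(f,0)),"sd %.2f"%np.std(np.array(f)[:,2]),"t",s['time'])
E
python3 m.py p67
```

```text
z 11.29 F [-2.9, 0.3, 7.0] sd 0.53 t 35.65
```

Emit:
{"method": "apply_moves", "body": {"targets": "0 0 0 0 0 -0.1 0; 0 0 0 0 0 -0.2 0; 0 0 0 0 0 -0.22 0; 0 0 0 0 0 -0.22 0; 0 0 0 0 0 -0.22 0"}}

```text
time: 36.2
tool_pos: [648.7, 78.6, 12.5]
tcp_rot: [180.0, 0.0, -44.1]
ft_force: [0.7, -1.1, -0.0]
finger_gap: -0.1
```

```bash
python3 m.py p0
```

```text
z 12.62 F [0.1, -0.1, 0.0] sd 0.41 t 36.45
```

Emit:
{"method": "apply_moves", "body": {"targets": "0 0 0 0 0 0.04 0; 0 0 0 0 0 0.06 0; 0 0 0 0 0 0.06 0; 0 0 0 0 0 0.06 0; 0 0 0 0 0 0.06 0"}}

```text
time: 37.0
tool_pos: [648.9, 78.7, 12.2]
tcp_rot: [-180.0, -0.0, -44.1]
ft_force: [-0.4, 0.3, -0.4]
finger_gap: -0.1
```

```bash
python3 m.py p1
```

```text
z 12.22 F [-0.2, 0.3, -0.2] sd 0.44 t 37.25
```

Emit:
{"method": "apply_moves", "body": {"targets": "0 0 0 0 0 0.02 0; 0 0 0 0 0 0.02 0; 0 0 0 0 0 0.02 0; 0 0 0 0 0 0.02 0; 0 0 0 0 0 0.02 0"}}

```text
time: 37.8
tool_pos: [648.9, 78.7, 12.0]
tcp_rot: [-180.0, 0.0, -44.1]
ft_force: [0.4, -0.5, 0.1]
finger_gap: -0.2
```

```bash
python3 m.py p2
```

```text
z 12.00 F [-0.1, -0.1, -0.4] sd 0.41 t 38.05
```

Emit:
{"method": "apply_moves", "body": {"targets": "0 0 0 0 0 0.02 0; 0 0 0 0 0 0.02 0; 0 0 0 0 0 0.02 0; 0 0 0 0 0 0.02 0; 0 0 0 0 0 0.02 0"}}

```text
time: 38.6
tool_pos: [649.0, 78.6, 11.8]
tcp_rot: [-180.0, -0.0, -44.1]
ft_force: [-0.2, 0.2, 0.4]
finger_gap: 0.1
```

```bash
python3 m.py p3; python3 - <<'E'
from h import *
s=sense()
for cam in ["scene","side"]:
    k=proj(cam,s,pts(*D,SP*50/78,54)); L={n:np.load(f"pics/{n}_{cam}.npy").mean(2).astype(np.float32) for n in ["p0","p1","p2","p3","p67"]}
    for nm,i in [("C",2),("D",3),("B",1)]:
        r,c=int(k[i][0])-12,int(k[i][1])-12; h=cv2.createHanningWindow((24,24),cv2.CV_32F)
        print(cam,nm,{n:[round(v,2) for v in cv2.phaseCorrelate(L["p0"][r:r+24,c:c+24],L[n][r:r+24,c:c+24],h)[0]][::-1] for n in L})
E
```

```text
z 11.83 F [-0.1, 0.2, 0.3] sd 0.30 t 38.85
scene C {'p0': [0.0, -0.0], 'p1': [-0.66, -0.88], 'p2': [-1.59, -0.98], 'p3': [-2.54, -0.61], 'p67': [-4.12, -0.9]}
scene D {'p0': [0.0, -0.0], 'p1': [-0.23, 0.09], 'p2': [-0.48, 0.17], 'p3': [-0.37, 0.16], 'p67': [-1.87, 0.74]}
scene B {'p0': [0.0, 0.0], 'p1': [-0.22, 0.21], 'p2': [-0.42, 0.92], 'p3': [-1.11, 3.32], 'p67': [-1.85, 4.27]}
side C {'p0': [0.0, 0.0], 'p1': [-0.34, -0.51], 'p2': [-0.96, -0.72], 'p3': [-1.26, -0.95], 'p67': [-32.22, 70.66]}
side D {'p0': [0.0, 0.0], 'p1': [-0.33, 0.14], 'p2': [-0.26, 0.18], 'p3': [-0.12, -0.03], 'p67': [0.0, -0.1]}
side B {'p0': [0.0, 0.0], 'p1': [0.0, 0.26], 'p2': [0.11, 0.28], 'p3': [0.22, 0.32], 'p67': [0.58, 0.42]}
```

```bash
python3 - <<'E'
from h import *
s=sense()
for cam in ["scene","side"]:
    L={n:np.load(f"pics/{n}_{cam}.npy").mean(2).astype(np.float32) for n in ["p0","p1","p2","p3","p67"]}
    f={"scene":("scA","scA2","scL"),"side":("sA","sA2","sL")}[cam]
    for n in f: L[n]=cv2.imread(f"pics/{n}.png").mean(2).astype(np.float32)
    P=[("C",pts(*D,SP[2:3]*50/78,54)),("D",pts(*D,SP[3:4]*50/78,54)),("fixed pot/box", None)]
    for nm,p in P[:2]:
        r,c=proj(cam,s,p)[0]; r,c=int(round(r)),int(round(c)); h=9; out={}
        for a,b in [("p0","p1"),("p0","p2"),("p0","p3"),("p0","p67"),("p1","p67"),(f[2],f[1]),("p0",f[2])]:
            try:
                T0=L[a][r-h:r+h+1,c-h:c+h+1]; W=np.eye(2,3,dtype=np.float32)
                cc,W=cv2.findTransformECC(T0,L[b][r-h:r+h+1,c-h:c+h+1],W,cv2.MOTION_TRANSLATION,(3,200,1e-6)); out[a+">"+b]=(round(float(W[1,2]),3),round(float(W[0,2]),3),round(cc,3))
            except cv2.error: out[a+">"+b]="x"
        print(cam,nm,out)
E
```

```text
scene C {'p0>p1': (-0.003, -0.001, 1.0), 'p0>p2': (-0.002, 0.002, 1.0), 'p0>p3': (-0.005, 0.004, 1.0), 'p0>p67': (-0.15, 0.034, 0.993), 'p1>p67': (-0.139, 0.037, 0.993), 'scL>scA2': (-1.943, 0.319, 0.924), 'p0>scL': (0.328, -0.255, 0.929)}
scene D {'p0>p1': (-0.009, 0.004, 1.0), 'p0>p2': (-0.006, 0.006, 1.0), 'p0>p3': (0.024, 0.001, 1.0), 'p0>p67': (-0.03, 0.077, 0.996), 'p1>p67': (-0.03, 0.07, 0.996), 'scL>scA2': (-2.426, -0.033, 0.862), 'p0>scL': (2.541, 0.385, 0.847)}
side C {'p0>p1': (-0.009, -0.004, 1.0), 'p0>p2': (-0.005, 0.011, 1.0), 'p0>p3': (-0.008, 0.005, 1.0), 'p0>p67': (-0.117, 0.026, 0.997), 'p1>p67': (-0.09, 0.023, 0.997), 'sL>sA2': (-1.157, 0.586, 0.879), 'p0>sL': (-0.302, 0.213, 0.853)}
side D {'p0>p1': (0.004, 0.008, 1.0), 'p0>p2': (-0.004, 0.006, 1.0), 'p0>p3': (0.002, 0.005, 1.0), 'p0>p67': (0.025, 0.077, 0.998), 'p1>p67': (0.026, 0.076, 0.998), 'sL>sA2': (-2.412, 0.651, 0.828), 'p0>sL': (1.913, 0.033, 0.844)}
```

```bash
python3 - <<'E'
from h import *
s=sense()
for cam,a,b in [("scene","scA","scA2"),("side","sA","sA2")]:
    A,B=[cv2.imread(f"pics/{n}.png").mean(2).astype(np.float32) for n in (a,b)]
    for nm,i in [("C",2),("D",3)]:
        r,c=np.round(proj(cam,s,pts(*D,SP[i:i+1]*50/78,54))[0]).astype(int); h=9
        cc,W=cv2.findTransformECC(A[r-h:r+h+1,c-h:c+h+1],B[r-h:r+h+1,c-h:c+h+1],np.eye(2,3,dtype=np.float32),cv2.MOTION_TRANSLATION,(3,200,1e-6)); print(cam,nm,np.round(W[:,2][::-1],3),round(cc,3))
E
```

```text
scene C [-0.207 -0.01 ] 0.989
scene D [-0.058  0.112] 0.994
side C [-0.14   0.042] 0.994
side D [-0.057  0.124] 0.994
```

At full bottoming, 7 to 8 N lifted the opposite knob just as much (0.14 to 0.2 px) as now (0.12 to 0.15 px). So what remains is contact compliance, not play. Corner A touches at 11.85 and is stiff at once, giving a sink of 3.85 mm, or 0.92 rad, against 0.93 turned. Now the final demonstration: press A once more, then neighbour B.

Emit:
{"method": "apply_moves", "body": {"targets": "0 0 0 0 0 0.03 0; 0 0 0 0 0 0.06 0; 0 0 0 0 0 0.09 0; 0 0 0 0 0 0.12 0; 0 0 0 0 0 0.12 0"}}

```text
time: 39.4
tool_pos: [649.1, 78.6, 11.3]
tcp_rot: [-180.0, -0.0, -44.1]
ft_force: [-3.2, 0.7, 6.9]
finger_gap: -0.3
```

```bash
python3 m.py a1
```

```text
z 11.31 F [-3.1, 0.3, 6.4] sd 0.43 t 39.65
```

Emit:
{"method": "apply_moves", "body": {"targets": "0 0 0 0 0 -1.5 0; 0 0 0 0 0 -4.5 0; 0 0 -0.13 1.3 2.9 -4.5 0; 0 0 -0.26 2.7 5.8 -4.5 0; 0 0 -0.39 4 8.7 -4.5 0"}}

```text
time: 40.2
tool_pos: [617.2, -12.5, 56.8]
tcp_rot: [-180.0, -0.1, -21.4]
ft_force: [-0.5, -0.1, 0.1]
finger_gap: -0.2
```

Emit:
{"method": "apply_moves", "body": {"targets": "0 0 -0.13 0.05 2.1 0 0; 0 0 -0.26 0.1 4.2 0 0; 0 0 -0.38 0.17 6.1 0 0; 0 0 -0.38 0.17 6.1 0 0; 0 0 -0.38 0.17 6.1 0 0"}}

```text
time: 40.7
tool_pos: [596.3, -69.1, 56.2]
tcp_rot: [-180.0, -0.0, -0.2]
ft_force: [-0.2, 0.1, -0.3]
finger_gap: 0.3
```

Emit:
{"method": "apply_moves", "body": {"targets": "0 0 0 0 0 1.5 0; 0 0 0 0 0 2.8 0; 0 0 0 0 0 3.5 0; 0 0 0 0 0 3.9 0; 0 0 0 0 0 4.1 0"}}

```text
time: 41.2
tool_pos: [595.4, -68.5, 13.4]
tcp_rot: [-180.0, 0.1, 0.0]
ft_force: [0.0, -0.5, -0.2]
finger_gap: 0.1
```

Emit:
{"method": "apply_moves", "body": {"targets": "0 0 0 0 0 0.05 0; 0 0 0 0 0 0.1 0; 0 0 0 0 0 0.1 0; 0 0 0 0 0 0.1 0; 0 0 0 0 0 0.1 0"}}

```text
time: 41.7
tool_pos: [596.2, -69.0, 13.9]
tcp_rot: [180.0, -0.0, -0.0]
ft_force: [0.3, 0.2, -0.2]
finger_gap: -0.1
```

```bash
python3 m.py q0
```

```text
z 13.77 F [-0.1, -0.1, -0.2] sd 0.40 t 41.95
```

Emit:
{"method": "apply_moves", "body": {"targets": "0 0 0 0 0 0.05 0; 0 0 0 0 0 0.1 0; 0 0 0 0 0 0.14 0; 0 0 0 0 0 0.16 0; 0 0 0 0 0 0.18 0"}}

```text
time: 42.5
tool_pos: [596.0, -69.0, 11.9]
tcp_rot: [180.0, 0.0, -0.0]
ft_force: [-1.0, -0.5, 2.9]
finger_gap: -0.1
```

```bash
python3 m.py q1
```

```text
z 11.91 F [-1.4, 0.2, 2.2] sd 0.36 t 42.75
```

Emit:
{"method": "apply_moves", "body": {"targets": "0 0 0 0 0 0.03 0; 0 0 0 0 0 0.06 0; 0 0 0 0 0 0.09 0; 0 0 0 0 0 0.1 0; 0 0 0 0 0 0.1 0"}}

```text
time: 43.3
tool_pos: [596.1, -69.0, 11.6]
tcp_rot: [180.0, -0.0, 0.0]
ft_force: [-4.8, 1.7, 8.9]
finger_gap: -0.1
```

```bash
python3 m.py q2; python3 - <<'E'
from h import *
s=sense()
for cam in ["scene","side"]:
    L={n:np.load(f"pics/{n}_{cam}.npy").mean(2).astype(np.float32) for n in ["q0","q1","q2","p0","a1"]}
    for nm,i in [("C",2),("D",3)]:
        r,c=np.round(proj(cam,s,pts(*D,SP[i:i+1]*50/78,54))[0]).astype(int); h=9; o={}
        for a,b in [("p0","a1"),("q0","q1"),("q0","q2")]:
            cc,W=cv2.findTransformECC(L[a][r-h:r+h+1,c-h:c+h+1],L[b][r-h:r+h+1,c-h:c+h+1],np.eye(2,3,dtype=np.float32),cv2.MOTION_TRANSLATION,(3,200,1e-6)); o[a+b]=(np.round(W[:,2][::-1],3).tolist(),round(cc,3))
        print(cam,nm,o)
E
```

```text
z 11.61 F [-4.9, 1.1, 8.7] sd 0.74 t 43.55
scene C {'p0a1': ([-0.09799999743700027, 0.050999999046325684], 0.995), 'q0q1': ([0.023000000044703484, 0.010999999940395355], 1.0), 'q0q2': ([0.054999999701976776, 0.035999998450279236], 0.999)}
scene D {'p0a1': ([-0.019999999552965164, 0.06499999761581421], 0.996), 'q0q1': ([-0.041999999433755875, 0.032999999821186066], 0.998), 'q0q2': ([-0.11100000143051147, 0.07100000232458115], 0.996)}
side C {'p0a1': ([-0.09600000083446503, 0.00800000037997961], 0.998), 'q0q1': ([-0.0010000000474974513, 0.027000000700354576], 1.0), 'q0q2': ([0.03999999910593033, 0.039000000804662704], 1.0)}
side D {'p0a1': ([0.04600000008940697, 0.06400000303983688], 0.997), 'q0q1': ([0.008999999612569809, -0.0010000000474974513], 1.0), 'q0q2': ([0.03200000151991844, 0.00800000037997961], 1.0)}
```

B carries 8.7 N at the same height as at the start (11.61 mm), so it is firm. I lift clear and take a last look.

Emit:
{"method": "apply_moves", "body": {"targets": "0 0 0 0 0 -1 0; 0 0 0 0 0 -4 0; 0 0 0 0 -1.5 -8 0; 0 0 0 0 -4 -12 0; 0 0 0 0.4 -6.9 -16 0"}}

```text
time: 44.1
tool_pos: [599.7, 0.1, 172.6]
tcp_rot: [180.0, -0.0, -0.1]
ft_force: [1.2, 0.3, 0.2]
finger_gap: -0.3
```

Emit:
{"method": "apply_moves", "body": {"targets": "0 0 0 0 0 -2 3; 0 0 0 0 0 -3.3 6; 0 0 0 0 0 -3.3 8; 0 0 0 0 0 -3.3 8; 0 0 0 0 0 -3.3 8"}}

```text
time: 44.6
tool_pos: [598.8, -0.5, 201.4]
tcp_rot: [-180.0, 0.2, -0.1]
ft_force: [-0.7, 0.5, -0.9]
finger_gap: 72.2
```

```bash
python3 - <<'E'
from h import *
s=sense(); print(rnd(s['tool_pos']),rnd(s['ft_force']))
im=snapshot("wrist"); D0=look("wrist","dish")[0]; print("dish",rnd(D0[1]),rnd(ray("wrist",s,D0[1],35)),"corners",[rnd(ray("wrist",s,a,35)) for _,a in look("wrist","corner_a")],"pred",rnd(pts(*D,SP,35)[:,:2]))
sc=snapshot("scene"); 
for q in ["strip_pot","coverslip_box","dropper"]: print(q,rnd(look("scene",q)[0][1]))
cv2.imwrite("pics/scF.png",sc[:,:,::-1]); o=cv2.imread("pics/scene0.png",0).astype(np.float32); w=cv2.cvtColor(sc,cv2.COLOR_RGB2GRAY).astype(np.float32)
for n,(r,c) in {"pot":(277,338),"box":(275,380),"dropper":(248,408),"C":(206,288),"dish":(200,302)}.items():
    cc,W=cv2.findTransformECC(o[r-14:r+15,c-14:c+15],w[r-14:r+15,c-14:c+15],np.eye(2,3,dtype=np.float32),cv2.MOTION_TRANSLATION,(3,100,1e-5)); print(n,np.round(W[:,2][::-1],2),round(cc,3))
cv2.imwrite("pics/fin.png",cv2.resize(im[20:270,150:410,::-1],None,fx=2.3,fy=2.3))
E
```

```text
[598.8, -0.5, 201.4] [-0.7, 0.5, -0.9]
dish [352.3, 270.5] [530.4, -248.6] corners [[502.9, 129.3], [596.6, -71.6], [650.8, 74.3], [449.6, -13.4]] pred [[648.6, 77.8], [595.8, -69.0], [449.0, -16.2], [501.8, 130.6]]
strip_pot [296.6, 336.1]
coverslip_box [279.6, 377.1]
dropper [267.4, 404.9]
pot [-0.01  0.  ] 1.0
box [-0. -0.] 1.0
dropper [-0. -0.] 1.0
C [0.09 0.01] 0.997
dish [-0.01  0.14] 0.995
```

View pics/fin.png

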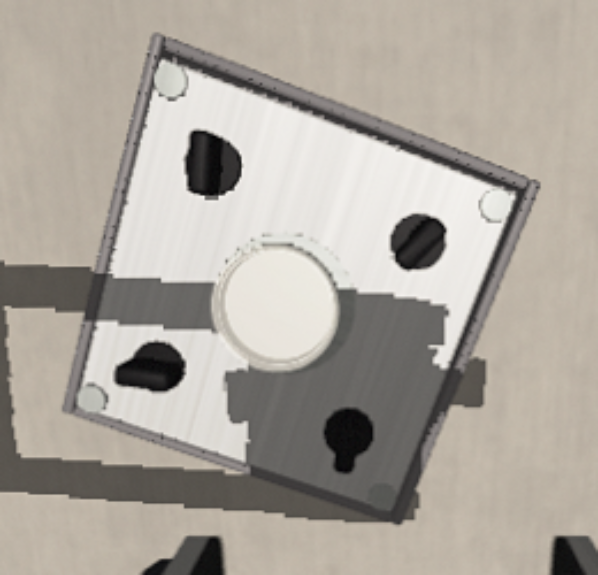

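The final picture shows knob A (crop 418,242) turned anticlockwise to about the diagonal. The other three knobs are unchanged, the dish stands in the middle at (277,305), and the bystanders have moved 0.00 to 0.01 px. I hand in.

```bash
python3 -c "
from bench import *
print(hand_in())"
```

```text
the job is handed in; nothing more can be done
None
```

I found the loose corner, turned its knob 0.93 rad anticlockwise to take up the play, and handed the job in at about 45 s of the 67 s allowed. No verdict came back.

- **Finding it:** I pressed the near-right spot first and it was firm (up to about 11 N). The far-right spot, +x +y in my frame, sank about 3.9 mm and the opposite knob rose in the pictures. It came back when I let go. I did not press the other two corners.
- **Turn:** The sink works out to about 0.92 rad. I gripped only that corner's knob, and the other three look unchanged in the last picture.
- **Final presses:** The mended corner took 6.4 N with 0.5 mm of give. The near-right neighbour then took 8.7 N at the same height as at the start. Nothing seems to have been disturbed: the dish shifted about 0.1 px and the bystanders 0.01 px or less.

Some readings disagreed or stay open:

- **Finger length:** The closed fingertips ended about 26 mm short of the stated TCP, so I found the contact heights by feel.
- **Sinking force:** The loose corner sank at under about 1 N, not the 2 to 3 N stated.
- **Remaining play:** The mended corner gives about 0.2 mm more than the firm one. That could be contact give or up to about 0.15 mm of remaining play at the foot.
- **Dish check:** The recogniser misplaced the dish in the last wrist picture, so I judged it by eye and by comparing pictures.

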